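Charge and run a benchtop blast cabinet

TASK

Give the steel fork heads lying on the bench a blast. Pull the shutter knob of the blast cabinet fully out to open its port, pass every fork head through the port and let it drop onto the ridged grate inside, with nothing ever touching the port's rubber rim, and push the shutter fully home; then pull the air valve knob fully out for three seconds to blast the batch and push it fully home again. Never have the air on while the port is open, and leave the other hardware where it lies on the bench.

Things in the scene. Friction and masses are not known exactly. Their poses are not given: they have to be found in the camera images.
- cabinet: fixed grey steel blast cabinet, 340 deep (x), 400 wide (y), 300 high. Origin: centre of underside; x away from its front, y to its left, seen facing its front, z up. Front vertical to z 110, then a clear window slopes back at 45 deg (x -170, z 110 to x 20, z 300) with the port; clear roof. Inside, a flat grate at z 60 with a ridge along x under the port, 150 wide, peak at z 128: parts slide off to both sides
- port_rim: black rubber rim of the port, part of the cabinet: a lip 12 mm wide all round, 8 mm proud of the sloping window (5 mm thick). Clear opening 120 x 120 mm. Origin: centre of the opening, in the window's outer face; x up the slope, y the cabinet's y, z straight out of the window (up and to the front at 45 deg)
- shutter (a joint): travel in m of the port's sliding shutter, a steel plate behind the window: 0 is home (port closed), 0.130 is fully out (port fully clear). It slides along the cabinet's +y as it opens. A sprung detent draws it to the nearer end; about 7 N moves it over the middle
- shutter_knob (a point): centre of the shutter's black knob, a cylinder of 34 mm diameter, 30 mm long along the cabinet's y, on a rod out of the cabinet's left side, about 195 mm above the bench. At home it is 40 mm out from the side wall; the rod's guide stands 18 mm out of the wall. Moves with the shutter; axes as the cabinet's
- air_valve (a joint): travel in m of the push-pull air valve: 0 is home (off), 0.035 is fully out (air on). It slides along the cabinet's -x (out of the front) as it is pulled. A sprung detent draws it to the nearer end; about 7 N moves it over the middle
- air_knob (a point): centre of the air valve's bare aluminium knob, a cylinder of 34 mm diameter and 26 mm length along the cabinet's x, on the cabinet's front wall below the port, 50 mm above the bench; at home its centre is 55 mm out from the front wall. Moves with the valve; its axes are the cabinet's
- fork1: dark steel fork head (clevis), 83 mm long, 32 x 32 mm square: its +x end is a fork, a 16 mm wide, 32 mm deep slot between two 8 mm arms at +y and -y; its -x end a round neck, 26 mm diameter, 19 mm long. Origin on its axis at mid-length (mass centre within 3 mm); x along it. Starts lying flat on the bench, origin 16 mm up. About 0.4 kg. None if absent
- fork2: dark steel fork head (clevis), 83 mm long, 32 x 32 mm square: its +x end is a fork, a 16 mm wide, 32 mm deep slot between two 8 mm arms at +y and -y; its -x end a round neck, 26 mm diameter, 19 mm long. Origin on its axis at mid-length (mass centre within 3 mm); x along it. Starts lying flat on the bench, origin 16 mm up. About 0.4 kg. None if absent
- fork3: dark steel fork head (clevis), 83 mm long, 32 x 32 mm square: its +x end is a fork, a 16 mm wide, 32 mm deep slot between two 8 mm arms at +y and -y; its -x end a round neck, 26 mm diameter, 19 mm long. Origin on its axis at mid-length (mass centre within 3 mm); x along it. Starts lying flat on the bench, origin 16 mm up. About 0.4 kg. None if absent
- fork4: dark steel fork head (clevis), 83 mm long, 32 x 32 mm square: its +x end is a fork, a 16 mm wide, 32 mm deep slot between two 8 mm arms at +y and -y; its -x end a round neck, 26 mm diameter, 19 mm long. Origin on its axis at mid-length (mass centre within 3 mm); x along it. Starts lying flat on the bench, origin 16 mm up. About 0.4 kg. None if absent
- fork5: dark steel fork head (clevis), 83 mm long, 32 x 32 mm square: its +x end is a fork, a 16 mm wide, 32 mm deep slot between two 8 mm arms at +y and -y; its -x end a round neck, 26 mm diameter, 19 mm long. Origin on its axis at mid-length (mass centre within 3 mm); x along it. Starts lying flat on the bench, origin 16 mm up. About 0.4 kg. None if absent
- nut: loose hexagon nut, 30 mm across flats, 16 mm high, lying flat among the fork heads; not part of the batch. Origin at the centre of its underside
- bolt: loose bolt with a 34 mm wide head, 89 mm long, lying flat on the bench, up to 30 mm high; not part of the batch. Origin under it, about its middle; x along its length
- tee: loose pipe tee, 76 mm long along its x, 42 mm thick, branch 38 mm to its +y, lying flat; not part of the batch. Origin at its underside, under the crossing of its axes
- bearing: loose ball bearing, 62 mm diameter, 16 mm high, lying flat; not part of the batch. Origin at the centre of its underside
Mind the look-alikes: they are no part of the job. Leave any green or orange look-alike of the fork3 alone. What is shaped like the fork5 but orange is not meant.

How it is judged (in metres and radians):
On the way, in this order (a step that is already met when the one before it is completed fails the run):
1. the shutter is pulled fully out (value of joint shutter above 0.125 m), for 0.2 s.
2. every fork head lies inside the cabinet (x of fork1 in the frame of cabinet between -0.15 and 0.16 m and y of fork1 in the frame of cabinet between -0.19 and 0.19 m and z of each of fork1, fork2, fork3, fork4, fork5 in the frame of cabinet above 0.06 m and z of each of fork1, fork2, fork3, fork4, fork5 in the frame of port_rim below -0.03 m and x of fork2 in the frame of cabinet between -0.15 and 0.16 m and y of fork2 in the frame of cabinet between -0.19 and 0.19 m and x of fork3 in the frame of cabinet between -0.15 and 0.16 m and y of fork3 in the frame of cabinet between -0.19 and 0.19 m and x of fork4 in the frame of cabinet between -0.15 and 0.16 m and y of fork4 in the frame of cabinet between -0.19 and 0.19 m and x of fork5 in the frame of cabinet between -0.15 and 0.16 m and y of fork5 in the frame of cabinet between -0.19 and 0.19 m), for 0.2 s.
3. the shutter is pushed home with the batch inside (all of step 2 and value of joint shutter below 0.004 m), for 0.2 s.
4. the air valve is pulled fully out and left out for the blast (value of joint air_valve above 0.031 m and value of joint shutter below 0.004 m), for 2.7 s.
At the end, for the whole second after the job is handed in: Every fork head lies at rest inside the cabinet on its grate (or on another), the shutter is home (within 4 mm) and the air valve is home (within 3 mm), after the air was fully out for about three seconds; the nut, bolt, tee and bearing are still on the bench within 10 cm of where they lay (all of step 3 and value of joint air_valve below 0.003 m and linear speed of each of fork1, fork2, fork3, fork4, fork5 below 0.02 m/s and distance of each of nut, bolt, tee, bearing from where it was at the start of the episode below 0.1 m); the robot touches nothing.
It fails at once if anything touches the rubber rim of the port (more than 1 N) (contact force between port_rim and anything else above 1 N).
It fails at once if the air is on while the port is open (value of joint each of air_valve, shutter above 0.012 m).
Of fork1, fork2, fork3, fork4, fork5 only 3 to 5 are there at a start; the rules pass over those that are not, and their reading is None.
At some moment in a run one of fork1, fork2, fork3, fork4, fork5 may be knocked a few centimetres aside while the robot is not near it.
It also fails if it takes over 210 s, if anything falls off the work surface, if the arm or the gripper's body presses on something with over 40 N, if the wrist force passes 120 N, or if a joint passes its speed limit or range.

ROBOT

A 6-joint arm with a two-finger parallel gripper is mounted at the origin on the work surface. World frame = base frame: x ahead of the robot, y to its left, z up, the work surface at z = 0. Lengths are in mm, angles in rad, forces in N, time in s.
With the tool pointing down it reaches from about 350 to 975 mm from the base axis. Payload 7.1 kg.
Tool frame: the origin (TCP) lies at the very end of the fingers, on their centre line; the grasp point (between the pads) lies 19 mm behind it; z points along the fingers, y is the line along which they close (so a half turn about z gives the same grasp; the last joint's range is limited). The gripper opens to 88 mm and grips with 3 to 60 N. Pads are 20 mm wide; open, the fingers measure 115 mm over their backs; the gripper's body (75 mm by 178 mm) begins 61 mm behind the grasp point.
Start: joints at [-0.019, 0.423, 1.63, -0, 1.089, -0.019], TCP at [624.984, 0.026, 222.675] pointing down, gripper open.
Joint ranges: [-3, 3], [-0.9, 2.11], [0.09, 2.58], [-1.31, 4.45], [0.11, 2.69], [-2.54, 2.54]. Speed limits (rad/s): [2.39, 2.39, 3.01, 3.14, 3.14, 3.14].

INTERFACE

Orientations are given as a rotation vector (axis times angle).
In Python, from workcell import * gives the robot as it stands.
- The arm moves only by the tool step_arm, never from a script. Its argument "deltas" is a list of rows, each a list of 3 entries, a list of its own where there are three numbers: the shift along the tool's x, y, z in units of 300 mm (1.0 is 300 mm), then the turn, a rotation vector about the tool's x, y, z in units of 1.5 rad (1.0 is 1.5 rad), then the gripper command: -1 is shut, 1 is fully open, values between are in proportion. In form: [[[dx, dy, dz], [rx, ry, rz], gripper], ...]. A call has 1 to 20 rows; each row is the pose to reach, as a shift and turn from the pose commanded when the call began, along the tool's axes at that moment; what a row does not reach only later rows make up. A row lasts 1/12 s, in which the tool goes at most 41.7 mm and 7.16 degrees, less where a joint would pass 70% of its speed; a pose out of reach is approached as far as the arm can. A call with a number of a shift or a turn outside -1 to 1 is refused whole. A call with a gripper value outside its range is refused whole. The fingers move at their own pace and stop on an object; the grip force is fixed at half the most. Time passes only in rows, so rows that repeat a pose let the fingers close. It gives the time, the measured TCP pose, the force, the opening and the grip force at its end, in the units of the state.
- get_obs(): the state, without advancing time (a new reading comes with each control period).
- get_image(name): name is "scene" or "side" or "wrist"; returns a dict with "pixels" (400x640x3 uint8, red, green, blue), "fx", "fy", "cx", "cy" (pixels), "T" (4x4, takes a point from camera to world coordinates). Camera axes: x right, y down, z forward; pixel columns grow to the right and rows downward; lengths in mm; the calibration is good to about 2 mm. A picture is of the moment at which its call begins. There is no depth.
- close_job(): hands the job in; it is judged then, once.
The state is a dict: "t": time; "qpos": joint angles; "qvel": joint speeds; "joint_torque": joint torques, N m; "ee_pos": TCP position; "orientation": TCP orientation; "ft_force": force on the tool from outside, world axes, zero at the start; "moment": the same for the moment, N m; "width": finger opening in mm; "grasp_force": force on a finger pad.
Only numpy, scipy, OpenCV 4.12 (cv2) and the standard library are available. Lean on these libraries where they do the work, as an engineer would, in place of code of your own. Each camera call takes 0.05 s, during which the arm holds its last target. There are 200 camera calls.

## Working session

There is one attempt and no reset: what is moved stays moved. The work goes in short steps, Python scripts to look and compute and a tool call to move; the robot and the scene stay as the last step left them, time stands still between calls to the robot, and variables do not carry over. Pictures are saved under pics/ and viewed, at most 17 in all, crops included, and the job is handed in when it is done.

Besides the shell and the picture viewer there is one more tool, called after "Request:" as name(argument=value, ...), one argument or row to a line, values as JSON. step_arm: Moves the arm, as the interface text tells. Its arguments: {"type":"object","properties":{"deltas":{"type":"array","items":{"type":"array"}}},"required":["deltas"]}

```bash
ls; mkdir -p pics; python3 - <<'E'
from workcell import *
import cv2,json
o=get_obs();print(o)
for n in ["scene","side"]:
    im=get_image(n);cv2.imwrite(f"pics/{n}0.png",im["pixels"][:,:,::-1]);print(n,im["fx"],im["fy"],im["cx"],im["cy"],im["T"])
    import numpy as np;np.savez(f"{n}0.npz",**im)
E
```

```text
pics
{'t': 0.0, 'qpos': array([-1.90045855e-02,  4.23848178e-01,  1.63067193e+00,  2.24578013e-06,
        1.08858544e+00, -1.89968705e-02]), 'qvel': array([ 1.19438114e-03, -5.03607244e-05, -6.62793057e-04,  1.15101537e-04,
       -5.00863843e-04,  2.84251893e-05]), 'joint_torque': array([ 1.28069914e-03, -5.44622147e+01, -2.73670936e+01,  6.42951974e-02,
        2.27214623e-02, -1.51321510e-04]), 'ee_pos': array([6.24455158e+02, 3.38250977e-02, 2.21904209e+02]), 'orientation': array([-2.22067923e+00, -2.22065978e+00,  1.64535444e-03]), 'ft_force': array([-0.10442247,  0.63586854,  0.18684369]), 'moment': array([ 0.04013793, -0.00980318, -0.00804014]), 'grasp_force': 0.0, 'width': 87.69367445723772}
scene 399.10792165276195 399.10792165276195 316.5886794545632 198.38778276163944 [[ 9.78741459e-02  7.84789705e-01 -6.11985106e-01  1.17703073e+03]
 [ 9.95057124e-01 -6.67943566e-02  7.34835575e-02  8.56183538e+01]
 [ 1.67919880e-02 -6.16152280e-01 -7.87448028e-01  1.02743366e+03]
 [ 0.00000000e+00  0.00000000e+00  0.00000000e+00  1.00000000e+00]]
side 431.1953044567632 431.1953044567632 314.6698556044373 204.3008042292691 [[ 9.40179882e-01 -2.51528465e-01  2.29772106e-01  1.02257523e+02]
 [-3.40023706e-01 -6.51022172e-01  6.78641298e-01 -8.69567936e+02]
 [-2.11108679e-02 -7.16172859e-01 -6.97603589e-01  1.21117875e+03]
 [ 0.00000000e+00  0.00000000e+00  0.00000000e+00  1.00000000e+00]]
```

View pics/scene0.png

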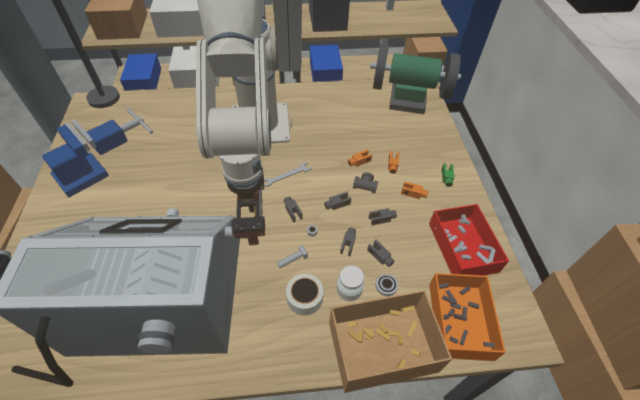

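View pics/side0.png

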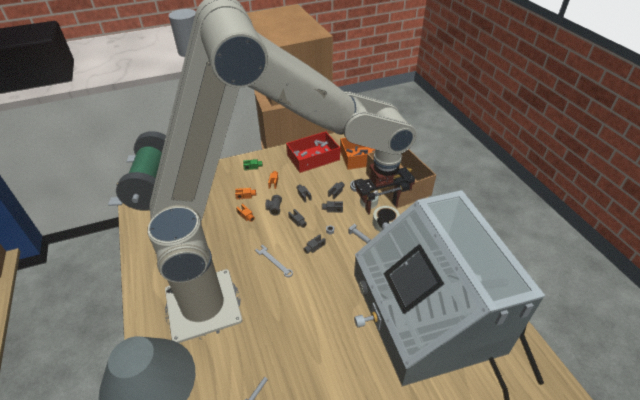

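Dark fork candidates in the scene view: (292,208), (339,201), (383,215), (349,240) and (380,252). Look-alikes are orange at (360,158), (394,161) and (414,190), green at (448,174), and the dark tee at (366,183). The bearing is at (387,284), the nut at (312,230) and the bolt at (293,257). The cabinet is on the right with its front towards the base. Next I'll check close crops.

```bash
python3 - <<'E'
import cv2
a=cv2.imread("pics/scene0.png")[140:300,225:465];b=cv2.imread("pics/side0.png")[185:385,340:560]
cv2.imwrite("pics/c1.png",cv2.resize(a,None,fx=3.3,fy=3.3,interpolation=3))
cv2.imwrite("pics/c2.png",cv2.resize(b,None,fx=3,fy=3,interpolation=3))
E
```

```text
(no output)
```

View pics/c1.png

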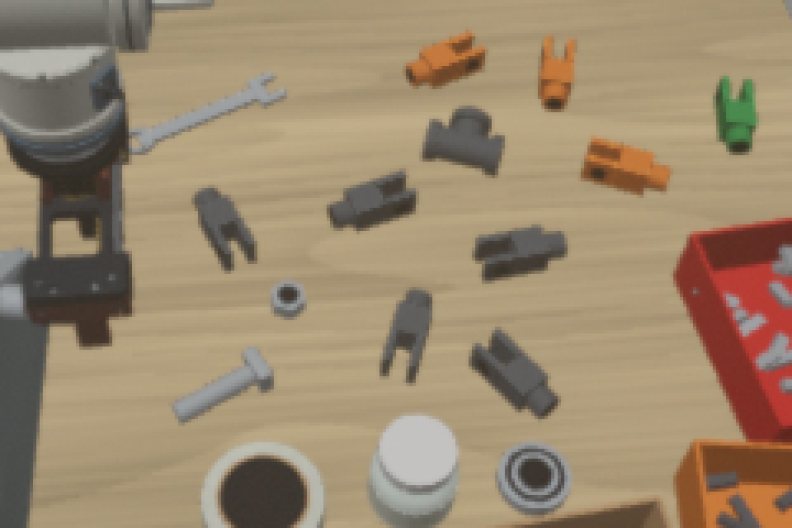

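View pics/c2.png

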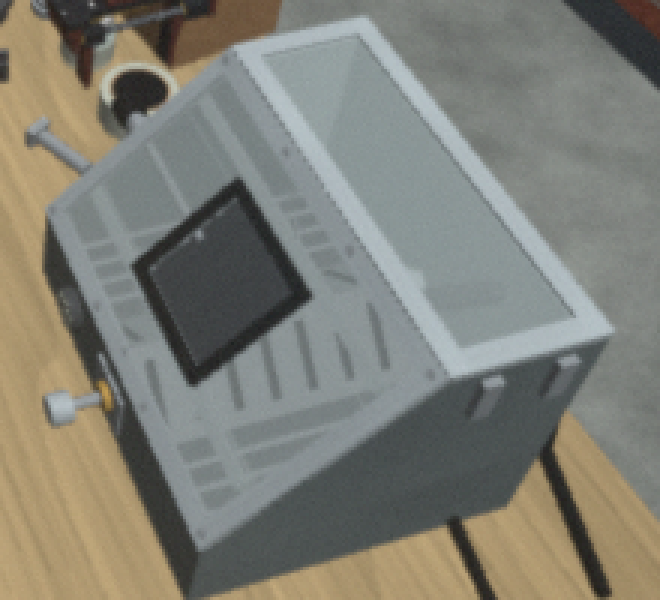

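The crops show five dark forks, each clearly a clevis. In the scene crop (scene = 225+x/3.3, 140+y/3.3) they are at (225,228), (372,202), (520,252), (407,335) and (514,373). The side crop shows the cabinet edges and the rim corners at (132,265), (238,178), (312,296) and (194,384). The air knob is at (58,407).

```bash
cat > h.py <<'E'
import numpy as np, cv2, sys
from scipy.spatial.transform import Rotation as Rn
from scipy.optimize import least_squares
def proj(im,P):
    T=im["T"];p=(np.atleast_2d(P)-T[:3,3])@T[:3,:3]
    return np.c_[im["fx"]*p[:,0]/p[:,2]+im["cx"],im["fy"]*p[:,1]/p[:,2]+im["cy"]]
def ray(im,uv,z):
    uv=np.atleast_2d(uv).astype(float);d=np.c_[(uv[:,0]-im["cx"])/im["fx"],(uv[:,1]-im["cy"])/im["fy"],np.ones(len(uv))]@im["T"][:3,:3].T
    o=im["T"][:3,3];return o+d*((z-o[2])/d[:,2])[:,None]
def blobs(im,z=16,box=(380,900,-200,330)):
    px=im["pixels"];hsv=cv2.cvtColor(px,cv2.COLOR_RGB2HSV)
    m=((hsv[...,2]<115)&(hsv[...,1]<70)).astype(np.uint8)
    n,l,s,c=cv2.connectedComponentsWithStats(m);out=[]
    for i in range(1,n):
        if not 60<s[i,4]<1200: continue
        g=ray(im,np.argwhere(l==i)[:,::-1],z)[:,:2];ce=g.mean(0)
        if not(box[0]<ce[0]<box[1] and box[2]<ce[1]<box[3]): continue
        w,v=np.linalg.eigh(np.cov(g.T));a=np.degrees(np.arctan2(v[1,1],v[0,1]))%180
        out.append((ce,a,np.sqrt(12*w[::-1]),c[i]))
    return out
def show(im,**k):
    for ce,a,s,c in blobs(im,**k): print(np.round(ce),"axis",round(a),"size",np.round(s),"px",np.round(c))
def plan(o,xyz,a):
    """deltas (units) to TCP xyz, tool down, closing line at a deg"""
    R=Rn.from_rotvec(o["orientation"]);best=None
    c,s=np.cos(np.radians(a)),np.sin(np.radians(a))
    T=Rn.from_matrix(np.array([[-s,c,0],[c,s,0],[0,0,-1]]))
    d=R.inv().apply(np.array(xyz)-o["ee_pos"]);r=(R.inv()*T).as_rotvec()
    print("plan",xyz,a,"d",np.round(d/300,4),"r",np.round(r/1.5,4),"rows",round(max(np.linalg.norm(d)/41.7,np.degrees(np.linalg.norm(r))/7.16),1))
E
python3 - <<'E'
from h import *
S=dict(np.load("scene0.npz"));D=dict(np.load("side0.npz"))
print("scene");show(S);print("side");show(D)
C=lambda l:np.array(l)/3+[340,185]-1/3
P=np.array([[-170,-200,110],[-170,200,110],[20,-200,300],[20,200,300],[-170,-200,0],[170,-200,300],[170,200,300]],float)
uv=C([[202,549],[50,207],[452,378],[235,47],[192,598],[612,332],[367,17]])
ruv=C([[132,265],[238,178],[312,296],[194,384]]);auv=C([[58,407]])
s=.5**.5
def W(p,q):
    R=Rn.from_euler("z",p[2]).as_matrix();return q@R.T+[p[0],p[1],0]
def port(u,v,n,pu,py): return np.array([-170+(pu+u)*s-n*s,py+v,110+(pu+u)*s+n*s])
def res(p):
    rim=np.array([port(a,b,8,p[3],p[4]) for a,b in[(-72,72),(72,72),(72,-72),(-72,-72)]])
    return np.r_[(proj(D,W(p,P))-uv).ravel(),(proj(D,W(p,rim))-ruv).ravel(),(proj(D,W(p,np.array([[-225,p[5],50]])))-auv).ravel()]
f=least_squares(res,[550,-400,0,135,0,0]);p=f.x
print("cab",p,"deg",np.degrees(p[2]),"res",np.round(f.fun,1))
print("port",W(p,port(0,0,0,p[3],p[4])[None]),"air",W(p,np.array([[-225,p[5],50]])))
xk=-170+p[3]*s
print("knob at 195 from pixel est",ray(S,[[228,230]],195), "rod guess",W(p,np.array([[195-280+0,240,195]])))
E
```

```text
scene
[407. 246.] axis 115 size [80. 43.] px [337. 201.]
[422.  99.] axis 19 size [86. 37.] px [292. 208.]
[554. 260.] axis 158 size [84. 33.] px [349. 240.]
[704. 116.] axis 114 size [58. 58.] px [304. 290.]
[761. 123.] axis 106 size [61. 18.] px [309. 310.]
side
[559. 256.] axis 155 size [77. 54.] px [333. 206.]
[407. 245.] axis 101 size [84. 38.] px [297. 218.]
[716. 128.] axis 36 size [116.  57.] px [383. 218.]
[425. 100.] axis 28 size [80. 45.] px [314. 244.]
cab [ 6.66542238e+02 -2.75919623e+02 -7.24929176e-02  1.34601794e+02
 -3.35504775e+00 -2.26046224e-01] deg -4.153538220415621 res [ 0.1 -0.1 -0.6  0.   0.2 -0.5 -0.4 -0.5 -1.6  1.3  1.1 -0.3  0.1 -0.2
 -0.2 -0.   0.8 -0.8  0.2 -0.2 -0.9  0.9  1.  -0.4]
port [[ 591.67359229 -273.84653151  205.17784108]] air [[ 442.11681929 -259.84845128   50.        ]]
knob at 195 from pixel est [[610.61589346 -65.68679987 195.        ]] rod guess [[599.1485527  -30.39347098 195.        ]]
```

Request:
step_arm(
  deltas=[
    [[0.1,0,-0.1],[0,0,0],1],
    [[0.3,0,-0.2],[0,0,0],1],
    [[0.3,0,-0.3],[0,0,0],1],
    [[0.5,0,-0.3],[0,0,0],1],
    [[0.5,0,-0.3],[0,0,0],1],
    [[0.5,0,-0.3],[0,0,0],1],
  ],
)

```text
t: 0.6
ee_pos: [625.0, 154.2, 313.5]
orientation: [-2.217, -2.226, -0.003]
ft_force: [-0.6, -0.5, -0.1]
width: 87.9
grasp_force: 0.0
```

```bash
python3 - <<'E'
from workcell import *
from h import *
S=get_image("scene");D=get_image("side")
B=dict(box=(350,900,-60,480));show(S,**B);print();show(D,**B)
k=proj(S,[599,-30,195])[0];k2=proj(D,[599,-30,195])[0];print(k,k2)
def crop(im,c,w=60):
    c=c.astype(int);x,y=np.clip(c[0]-w,0,639),max(c[1]-w,0);print("crop",x,y);return cv2.resize(im["pixels"][y:y+2*w,x:x+2*w,::-1],(390,390),interpolation=3)
cv2.imwrite("pics/k.png",np.hstack([crop(S,k),crop(D,k2)]))
E
```

```text
[422.  99.] axis 19 size [87. 36.] px [292. 208.]
[476. 376.] axis 99 size [80. 43.] px [382. 216.]
[554. 260.] axis 159 size [83. 33.] px [349. 240.]
[609. 345.] axis 30 size [79. 42.] px [380. 253.]
[706. 344.] axis 101 size [57. 53.] px [387. 284.]
[704. 116.] axis 152 size [58. 58.] px [304. 290.]
[704. 345.] axis 117 size [27. 26.] px [387. 283.]
[761. 124.] axis 107 size [59. 17.] px [309. 310.]

[608. 345.] axis 41 size [89. 43.] px [336. 189.]
[477. 379.] axis 94 size [89. 37.] px [303. 192.]
[559. 257.] axis 157 size [77. 54.] px [333. 206.]
[408. 244.] axis 100 size [85. 37.] px [297. 218.]
[716. 128.] axis 35 size [117.  57.] px [383. 218.]
[425. 100.] axis 29 size [80. 45.] px [314. 244.]
[242.56990507 225.10641367] [377.51877571 221.71137025]
crop 182 165
crop 317 161
```

View pics/k.png

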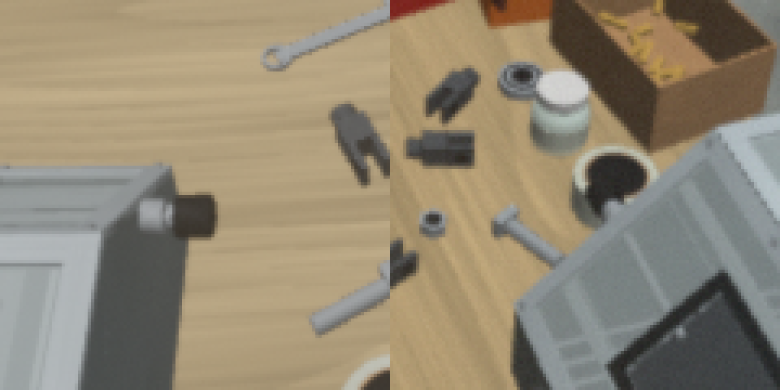

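The left crop shows the black knob at (196,216), which is scene pixel (242.3,231.5). It stands out from the left wall past a light guide.

```bash
python3 - <<'E'
from workcell import *
from h import *
S=get_image("scene");k=ray(S,[[242.3,231.5]],195)[0];print(k)
a=np.radians(-4.15);Y=np.array([-np.sin(a),np.cos(a)]);X=np.array([np.cos(a),np.sin(a)])
d=k[:2]-[666.5,-275.9];print("cab",d@X,d@Y)
# x from pixel, y from spec (240)
q=np.array([666.5,-275.9])+X*(d@X)+Y*245
o=get_obs();plan(o,[*np.round(q,1),260],-4.15);plan(o,[*np.round(q,1),176],-4.15)
E
```

```text
[618.15471374 -30.3663579  195.        ]
cab -65.9872667517647 241.39121097247232
plan [np.float64(618.4), np.float64(-26.8), 260] -4.15 d [-0.588  -0.0205  0.1735] r [-0.0009  0.0005  0.0487] rows 4.4
plan [np.float64(618.4), np.float64(-26.8), 176] -4.15 d [-0.5877 -0.0201  0.4535] r [-0.0009  0.0005  0.0487] rows 5.3
```

Request:
step_arm(
  deltas=[
    [[-0.13,-0.005,0.03],[0,0,0.025],1],
    [[-0.26,-0.01,0.06],[0,0,0.049],1],
    [[-0.39,-0.015,0.1],[0,0,0.049],1],
    [[-0.5,-0.02,0.13],[0,0,0.049],1],
    [[-0.588,-0.02,0.17],[0,0,0.049],1],
    [[-0.588,-0.02,0.25],[0,0,0.049],1],
    [[-0.588,-0.02,0.35],[0,0,0.049],1],
    [[-0.588,-0.02,0.42],[0,0,0.049],1],
    [[-0.588,-0.02,0.454],[0,0,0.049],1],
    [[-0.588,-0.02,0.454],[0,0,0.049],1],
    [[-0.588,-0.02,0.454],[0,0,0.049],-1],
    [[-0.588,-0.02,0.454],[0,0,0.049],-1],
    [[-0.588,-0.02,0.454],[0,0,0.049],-1],
    [[-0.588,-0.02,0.454],[0,0,0.049],-1],
    [[-0.588,-0.02,0.454],[0,0,0.049],-1],
    [[-0.588,-0.02,0.454],[0,0,0.049],-1],
  ],
)

```text
t: 2.08
ee_pos: [619.3, -26.3, 177.2]
orientation: [2.301, 2.138, 0.001]
ft_force: [-0.3, 0.4, -0.8]
width: 51.6
grasp_force: 0.0
```

Still closing. I'll wait, then pull.

Request:
step_arm(
  deltas=[
    [[0,0,0],[0,0,0],-1],
    [[0,0,0],[0,0,0],-1],
    [[0,0,0],[0,0,0],-1],
    [[0,0,0],[0,0,0],-1],
    [[0,0,0],[0,0,0],-1],
    [[0,0,0],[0,0,0],-1],
  ],
)

```text
t: 2.58
ee_pos: [617.7, -26.2, 176.5]
orientation: [-2.3, -2.137, 0.003]
ft_force: [-5.6, 1.1, 5.3]
width: 33.7
grasp_force: 30.0
```

Request:
step_arm(
  deltas=[
    [[0.06,0,0],[0,0,0],-1],
    [[0.12,0,0],[0,0,0],-1],
    [[0.18,0,0],[0,0,0],-1],
    [[0.24,0,0],[0,0,0],-1],
    [[0.3,0,0],[0,0,0],-1],
    [[0.36,0,0],[0,0,0],-1],
    [[0.41,0,0],[0,0,0],-1],
    [[0.437,0,0],[0,0,0],-1],
    [[0.437,0,0],[0,0,0],-1],
    [[0.437,0,0],[0,0,0],-1],
  ],
)

```text
t: 3.42
ee_pos: [627.1, 103.5, 176.5]
orientation: [-2.3, -2.139, 0.006]
ft_force: [-5.7, -4.3, 5.2]
width: 33.4
grasp_force: 30.0
```

Request:
step_arm(
  deltas=[
    [[0,0,0],[0,0,0],1],
    [[0,0,0],[0,0,0],1],
    [[0,0,0],[0,0,0],1],
    [[0,0,0],[0,0,0],1],
    [[0,0,0],[0,0,0],1],
    [[0,0,0],[0,0,0],1],
    [[0,0,0],[0,0,0],1],
    [[0,0,0],[0,0,0],1],
    [[0,0,-0.13],[0,0,0],1],
    [[0,0,-0.26],[0,0,0],1],
    [[0,0,-0.39],[0,0,0],1],
    [[0,0,-0.5],[0,0,0],1],
    [[0,0,-0.5],[0,0,0],1],
  ],
)

```text
t: 4.5
ee_pos: [632.0, 104.9, 334.8]
orientation: [2.296, 2.133, 0.016]
ft_force: [1.1, -0.0, 0.6]
width: 88.0
grasp_force: 0.0
```

```bash
python3 - <<'E'
from workcell import *
from h import *
o=get_obs();print(o["ee_pos"],o["width"])
S=get_image("scene");show(S,box=(350,660,-60,480))
cv2.imwrite("pics/s1.png",S["pixels"][100:320,100:480,::-1])
plan(o,[423,100,120],-66);plan(o,[423,100,5],-66)
E
```

```text
[631.98748671 104.90830661 334.75694313] 87.97120206294257
[407. 246.] axis 114 size [81. 43.] px [338. 201.]
[476. 377.] axis 99 size [81. 43.] px [382. 216.]
[504.  97.] axis 138 size [36. 34.] px [293. 230.]
[554. 260.] axis 159 size [83. 33.] px [349. 240.]
[609. 345.] axis 30 size [79. 42.] px [380. 253.]
plan [423, 100, 120] -66 d [-0.0695 -0.7023  0.7071] r [ 0.0064 -0.0061  0.7189] rows 8.6
plan [423, 100, 5] -66 d [-0.0705 -0.707   1.0904] r [ 0.0064 -0.0061  0.7189] rows 9.4
```

View pics/s1.png

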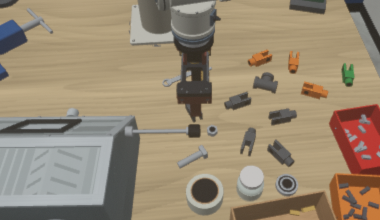

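The shutter rod is fully extended, with the knob at about (194,131) in the crop. Fork A is hidden behind the arm. Going above A.

Request:
step_arm(
  deltas=[
    [[0,-0.1,0],[0,0,0.08],1],
    [[0,-0.2,0.05],[0,0,0.16],1],
    [[0,-0.3,0.1],[0,0,0.24],1],
    [[-0.03,-0.4,0.2],[0,0,0.32],1],
    [[-0.04,-0.5,0.3],[0,0,0.4],1],
    [[-0.05,-0.6,0.4],[0,0,0.48],0.7],
    [[-0.07,-0.7,0.5],[0,0,0.56],0.6],
    [[-0.07,-0.702,0.6],[0,0,0.64],0.5],
    [[-0.07,-0.702,0.7],[0.006,-0.006,0.72],0.5],
    [[-0.07,-0.702,0.707],[0.006,-0.006,0.72],0.5],
    [[-0.07,-0.702,0.707],[0.006,-0.006,0.72],0.5],
  ],
)

```text
t: 5.47
ee_pos: [415.3, 98.5, 112.8]
orientation: [-3.072, -0.656, 0.027]
ft_force: [0.2, -0.3, 0.5]
width: 66.0
grasp_force: 0.0
```

```bash
python3 - <<'E'
from workcell import *
from h import *
o=get_obs();print(o["ee_pos"],o["width"])
W=get_image("wrist");show(W,box=(300,560,-60,300))
cv2.imwrite("pics/w1.png",W["pixels"][:,:,::-1]);print("TCP px",proj(W,o["ee_pos"]))
plan(o,[423,100,5],-66)
E
```

```text
[415.31487179  98.53916523 112.77538733] 65.99420124377457
[507. 154.] axis 79 size [17. 16.] px [304.  61.]
TCP px [[321.59784712 258.0800263 ]]
plan [423, 100, 5] -66 d [0.0314 0.0075 0.3587] r [-0.0027  0.0112  0.0014] rows 2.6
```

View pics/w1.png

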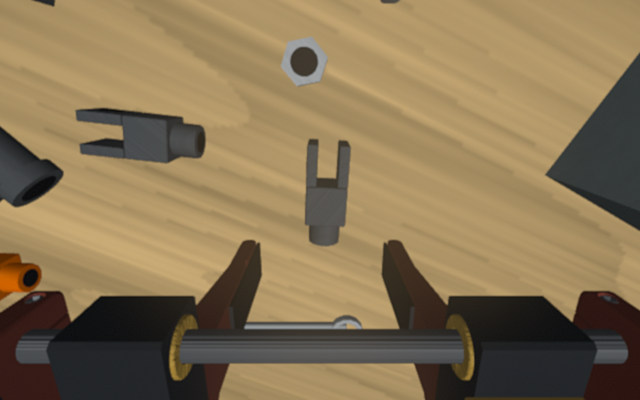

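Fork A is at px (327,140–243), nicely aligned with the tool, and fork B is at (140,135). The nut is at (304,61).

```bash
python3 - <<'E'
from workcell import *
from h import *
o=get_obs();W=get_image("wrist")
g=ray(W,[[328,140],[324,243],[327,192]],20);print(g)
d=g[0]-g[1];print(np.degrees(np.arctan2(d[1],d[0])))
hsv=cv2.cvtColor(W["pixels"],cv2.COLOR_RGB2HSV);print(hsv[200,326],hsv[135,145],hsv[235,324],hsv[61,304])
c=(g[0]+g[1])/2
plan(o,[*np.round(c[:2]),5],-66)
E
```

```text
[[464.91555743 115.35168284  20.        ]
 [384.87307968  82.60669319  20.        ]
 [426.88973405  98.91154073  20.        ]]
22.24923193889173
[20 18 87] [90 10 76] [17 21 86] [17 72 64]
plan [np.float64(425.0), np.float64(99.0), 5] -66 d [0.0301 0.0118 0.3634] r [-0.0022  0.009   0.0015] rows 2.6
```

Request:
step_arm(
  deltas=[
    [[0.03,0.01,0.12],[-0.002,0.009,0],0.5],
    [[0.03,0.01,0.24],[-0.002,0.009,0],0.5],
    [[0.03,0.01,0.36],[-0.002,0.009,0],0.5],
    [[0.03,0.01,0.36],[-0.002,0.009,0],0.5],
    [[0.03,0.01,0.36],[-0.002,0.009,0],-1],
    [[0.03,0.01,0.36],[-0.002,0.009,0],-1],
    [[0.03,0.01,0.36],[-0.002,0.009,0],-1],
    [[0.03,0.01,0.36],[-0.002,0.009,0],-1],
    [[0.03,0.01,0.36],[-0.002,0.009,0],-1],
    [[0.03,0.01,0.36],[-0.002,0.009,0],-1],
    [[0.03,0.01,0.36],[-0.002,0.009,0],-1],
    [[0.03,0.01,0.36],[-0.002,0.009,0],-1],
    [[0.03,0.01,0.36],[-0.002,0.009,0],-1],
    [[0.03,0.01,0.24],[-0.002,0.009,0],-1],
    [[0.03,0.01,0.12],[-0.002,0.009,0],-1],
    [[0.03,0.01,0],[-0.002,0.009,0],-1],
    [[0.03,0.01,-0.13],[-0.002,0.009,0],-1],
    [[0.03,0.01,-0.26],[-0.002,0.009,0],-1],
    [[0.03,0.01,-0.39],[-0.002,0.009,0],-1],
    [[0.03,0.01,-0.52],[-0.002,0.009,0],-1],
  ],
)

```text
t: 7.23
ee_pos: [427.1, 99.9, 272.5]
orientation: [-3.073, -0.651, -0.003]
ft_force: [1.3, 0.7, -4.0]
width: 32.1
grasp_force: 29.5
```

```bash
cat > port.py <<'E'
from workcell import *
from h import *
o=get_obs();print(o["ee_pos"].round(1),o["width"],o["grasp_force"])
plan(o,[590,-274,345],-4.15);plan(o,[590,-274,285],-4.15)
E
python3 port.py
```

```text
[427.1  99.9 272.5] 32.149306440430095 29.520153924822807
plan [590, -274, 345] -4.15 d [-0.0084  1.3594 -0.2416] r [ 7.000e-04 -1.000e-03 -7.206e-01] rows 9.9
plan [590, -274, 285] -4.15 d [-0.0088  1.3593 -0.0416] r [ 7.000e-04 -1.000e-03 -7.206e-01] rows 9.8
```

Request:
step_arm(
  deltas=[
    [[0,0,-0.12],[0,0,-0.08],-1],
    [[0,0.05,-0.24],[0,0,-0.16],-1],
    [[0,0.17,-0.24],[0,0,-0.24],-1],
    [[0,0.3,-0.24],[0,0,-0.32],-1],
    [[0,0.43,-0.24],[0,0,-0.4],-1],
    [[0,0.56,-0.24],[0,0,-0.48],-1],
    [[0,0.69,-0.24],[0,0,-0.56],-1],
    [[0,0.82,-0.24],[0,0,-0.64],-1],
    [[0,0.95,-0.24],[0,0,-0.72],-1],
    [[0,0.95,-0.24],[0,0,-0.72],-1],
  ],
)

```text
t: 8.07
ee_pos: [545.0, -165.8, 342.0]
orientation: [2.295, 2.141, 0.001]
ft_force: [-0.8, 0.3, -2.9]
width: 31.8
grasp_force: 29.6
```

```bash
python3 port.py
```

```text
[ 545.  -165.8  342. ] 31.84264092522545 29.618505835533142
plan [590, -274, 345] -4.15 d [-0.3494  0.1748 -0.0091] r [0.0016 0.0011 0.0019] rows 2.8
plan [590, -274, 285] -4.15 d [-0.349   0.1743  0.1909] r [0.0016 0.0011 0.0019] rows 3.1
```

Request:
step_arm(
  deltas=[
    [[-0.12,0.06,0],[0.001,0.001,0.002],-1],
    [[-0.24,0.12,0],[0.001,0.001,0.002],-1],
    [[-0.349,0.174,0],[0.001,0.001,0.002],-1],
    [[-0.349,0.174,0.05],[0.001,0.001,0.002],-1],
    [[-0.349,0.174,0.12],[0.001,0.001,0.002],-1],
    [[-0.349,0.174,0.18],[0.001,0.001,0.002],-1],
    [[-0.349,0.174,0.18],[0.001,0.001,0.002],-1],
    [[-0.349,0.174,0.18],[0.001,0.001,0.002],-1],
    [[-0.349,0.174,0.18],[0.001,0.001,0.002],-1],
  ],
)

```text
t: 8.82
ee_pos: [588.4, -268.6, 289.4]
orientation: [-2.304, -2.135, -0.003]
ft_force: [0.1, -0.2, -2.6]
width: 31.8
grasp_force: 29.7
```

```bash
python3 - <<'E'
from workcell import *
import cv2
from h import *
o=get_obs();print(o["ee_pos"].round(1))
W=get_image("side");cv2.imwrite("pics/p1.png",cv2.resize(W["pixels"][120:320,320:560,::-1],None,fx=3,fy=3))
E
```

```text
[ 588.4 -268.6  289.4]
```

View pics/p1.png

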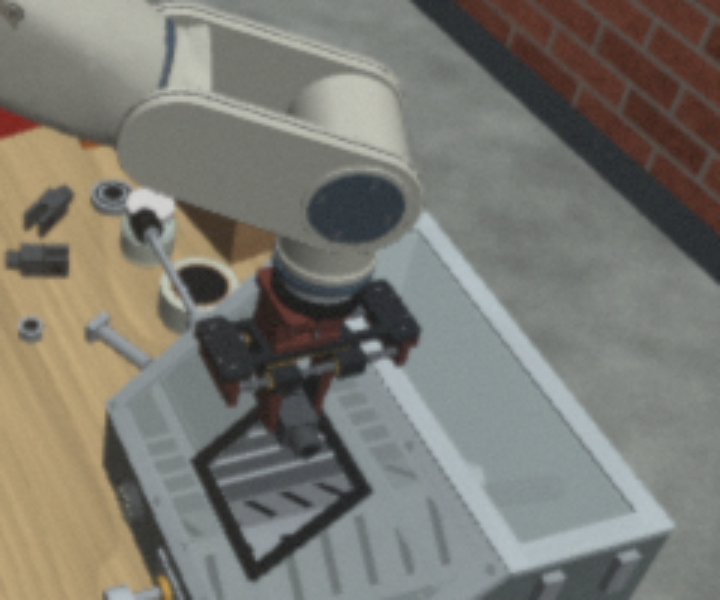

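The port is open, with the ridge visible through it, and the fork is level above it, axis along the cabinet's y. I'll shift it 5 mm and release.

Request:
step_arm(
  deltas=[
    [[-0.018,0,0.01],[0,0,0],-1],
    [[-0.018,0,0.01],[0,0,0],-1],
    [[-0.018,0,0.01],[0,0,0],0.5],
    [[-0.018,0,0.01],[0,0,0],0.5],
    [[-0.018,0,0.01],[0,0,0],0.5],
    [[-0.018,0,0.01],[0,0,0],0.5],
    [[-0.018,0,0.01],[0,0,0],0.5],
    [[-0.018,0,-0.1],[0,0,0],0.5],
    [[-0.018,0,-0.2],[0,0,0],0.5],
    [[-0.018,0,-0.2],[0,0,0],0.5],
  ],
)

```text
t: 9.7
ee_pos: [590.2, -275.3, 354.9]
orientation: [2.299, 2.13, 0.008]
ft_force: [0.3, -0.4, 0.5]
width: 65.9
grasp_force: 0.0
```

```bash
python3 - <<'E'
from workcell import *
from h import *
o=get_obs();print(o["ee_pos"].round(1),o["width"],o["ft_force"])
S=get_image("scene");B=dict(box=(350,660,-60,480));show(S,**B);print();D=get_image("side");show(D,**B)
cv2.imwrite("pics/d1.png",np.hstack([cv2.resize(S["pixels"][200:320,0:240,::-1],(400,200)),cv2.resize(D["pixels"][200:350,350:550,::-1],(400,300))[50:250]]))
plan(o,[407,245,120],17)
E
```

```text
[ 590.2 -275.3  354.9] 65.914143872213 [ 0.34589539 -0.44248428  0.54506668]
[407. 246.] axis 115 size [80. 43.] px [337. 201.]
[476. 376.] axis 100 size [81. 43.] px [382. 216.]
[503.  98.] axis 111 size [36. 33.] px [293. 229.]
[554. 260.] axis 158 size [84. 33.] px [349. 240.]
[609. 345.] axis 30 size [79. 42.] px [380. 253.]

[608. 345.] axis 40 size [88. 43.] px [336. 189.]
[478. 379.] axis 95 size [89. 36.] px [303. 192.]
[560. 256.] axis 155 size [77. 54.] px [333. 206.]
[407. 244.] axis 101 size [83. 37.] px [297. 218.]
plan [407, 245, 120] 17 d [ 1.6838 -0.7485  0.774 ] r [ 0.0058  0.002  -0.2488] rows 14.4
```

View pics/d1.png

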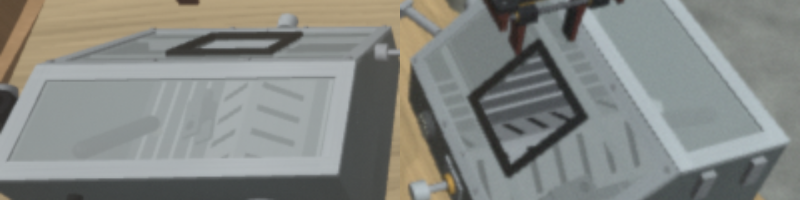

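The fork has dropped through the port and the rim is clear. Next is fork B.

Request:
step_arm(
  deltas=[
    [[0.12,-0.05,0],[0,0,-0.05],0.5],
    [[0.24,-0.1,0],[0,0,-0.1],0.5],
    [[0.36,-0.16,0],[0,0,-0.15],0.5],
    [[0.48,-0.21,0],[0,0,-0.2],0.5],
    [[0.6,-0.26,0],[0,0,-0.249],0.5],
    [[0.72,-0.32,0],[0,0,-0.249],0.5],
    [[0.85,-0.38,0],[0,0,-0.249],0.5],
    [[0.97,-0.43,0],[0,0,-0.249],0.5],
    [[0.97,-0.43,0],[0,0,-0.249],0.5],
  ],
)

```text
t: 10.55
ee_pos: [478.3, 30.8, 347.6]
orientation: [-1.86, -2.526, -0.003]
ft_force: [-0.6, 0.3, -1.1]
width: 65.5
grasp_force: 0.0
```

```bash
cat > fk.py <<'E'
from workcell import *
from h import *
x,y,a=map(float,sys.argv[1:]);o=get_obs();print(o["ee_pos"].round(1),o["width"],o["grasp_force"])
plan(o,[x,y,120],a);plan(o,[x,y,5],a)
E
python3 fk.py 407 245 17
```

```text
[478.3  30.8 347.6] 65.47312300471623 0.0
plan [407.0, 245.0, 120] 17.0 d [ 0.7488 -0.0136  0.7625] r [-0.001  -0.0032  0.0033] rows 7.7
plan [407.0, 245.0, 5] 17.0 d [ 0.7469 -0.013   1.1458] r [-0.001  -0.0032  0.0033] rows 9.8
```

Request:
step_arm(
  deltas=[
    [[0.12,0,0.05],[0,0,0],0.5],
    [[0.24,0,0.1],[0,0,0],0.5],
    [[0.35,-0.01,0.17],[0,0,0],0.5],
    [[0.46,-0.01,0.24],[0,0,0],0.5],
    [[0.57,-0.013,0.31],[0,0,0],0.5],
    [[0.67,-0.013,0.38],[0,0,0],0.5],
    [[0.748,-0.013,0.46],[0,0,0],0.5],
    [[0.748,-0.013,0.58],[0,0,0],0.5],
    [[0.748,-0.013,0.7],[0,0,0],0.5],
    [[0.748,-0.013,0.76],[0,0,0],0.5],
    [[0.748,-0.013,0.76],[0,0,0],0.5],
  ],
)

```text
t: 11.47
ee_pos: [408.6, 237.8, 116.8]
orientation: [-1.865, -2.522, 0.011]
ft_force: [-0.7, -0.4, -0.1]
width: 65.8
grasp_force: 0.0
```

```bash
python3 fk.py 407 245 17
```

```text
[408.6 237.8 116.8] 65.78328511462409 0.0
plan [407.0, 245.0, 120] 17.0 d [ 0.0244  0.0018 -0.0105] r [-0.0056 -0.      0.0005] rows 0.2
plan [407.0, 245.0, 5] 17.0 d [0.0244 0.005  0.3728] r [-0.0056 -0.      0.0005] rows 2.7
```

Request:
step_arm(
  deltas=[
    [[0.024,0.005,0.12],[-0.005,0,0],0.4],
    [[0.024,0.005,0.24],[-0.005,0,0],0.4],
    [[0.024,0.005,0.37],[-0.005,0,0],0.4],
    [[0.024,0.005,0.37],[-0.005,0,0],0.4],
    [[0.024,0.005,0.37],[-0.005,0,0],-1],
    [[0.024,0.005,0.37],[-0.005,0,0],-1],
    [[0.024,0.005,0.37],[-0.005,0,0],-1],
    [[0.024,0.005,0.37],[-0.005,0,0],-1],
    [[0.024,0.005,0.37],[-0.005,0,0],-1],
    [[0.024,0.005,0.37],[-0.005,0,0],-1],
    [[0.024,0.005,0.37],[-0.005,0,0],-1],
    [[0.024,0.005,0.37],[-0.005,0,0],-1],
    [[0.024,0.005,0.24],[-0.005,0,0],-1],
    [[0.024,0.005,0.12],[-0.005,0,0],-1],
    [[0.024,0.005,0],[-0.005,0,0],-1],
    [[0.024,0.005,-0.13],[-0.005,0,0],-1],
    [[0.024,0.005,-0.26],[-0.005,0,0],-1],
    [[0.024,0.005,-0.39],[-0.005,0,0],-1],
    [[0.024,0.005,-0.52],[-0.005,0,0],-1],
    [[0.024,0.005,-0.65],[-0.005,0,0],-1],
  ],
)

```text
t: 13.13
ee_pos: [410.3, 246.0, 319.8]
orientation: [1.866, 2.522, 0.016]
ft_force: [1.8, 0.3, -5.1]
width: 32.0
grasp_force: 30.0
```

```bash
python3 port.py
```

```text
[410.3 246.  319.8] 32.015852883250446 29.95498336851597
plan [590, -274, 345] -4.15 d [-1.8325  0.0667 -0.088 ] r [ 0.0067 -0.003   0.2462] rows 13.2
plan [590, -274, 285] -4.15 d [-1.833   0.0645  0.112 ] r [ 0.0067 -0.003   0.2462] rows 13.2
```

Request:
step_arm(
  deltas=[
    [[-0.1,0,-0.06],[0,0,0.06],-1],
    [[-0.22,0.01,-0.08],[0,0,0.12],-1],
    [[-0.35,0.02,-0.08],[0,0,0.18],-1],
    [[-0.48,0.02,-0.08],[0,0,0.246],-1],
    [[-0.6,0.03,-0.08],[0,0,0.246],-1],
    [[-0.72,0.03,-0.08],[0.006,-0.003,0.246],-1],
    [[-0.85,0.03,-0.08],[0.006,-0.003,0.246],-1],
    [[-0.97,0.035,-0.08],[0.006,-0.003,0.246],-1],
  ],
)

```text
t: 13.8
ee_pos: [505.6, -30.7, 341.2]
orientation: [2.299, 2.139, -0.0]
ft_force: [0.9, -0.7, -3.8]
width: 31.9
grasp_force: 30.0
```

```bash
python3 port.py
```

```text
[505.6 -30.7 341.2] 31.928042718846626 29.95602361857891
plan [590, -274, 345] -4.15 d [-0.7887  0.3391 -0.0113] r [0.0006 0.0008 0.0002] rows 6.2
plan [590, -274, 285] -4.15 d [-0.7885  0.3389  0.1887] r [0.0006 0.0008 0.0002] rows 6.3
```

Request:
step_arm(
  deltas=[
    [[-0.12,0.05,0],[0,0,0],-1],
    [[-0.24,0.1,0],[0,0,0],-1],
    [[-0.36,0.15,0],[0,0,0],-1],
    [[-0.48,0.21,0],[0,0,0],-1],
    [[-0.6,0.26,0],[0,0,0],-1],
    [[-0.71,0.31,0],[0,0,0],-1],
    [[-0.775,0.337,0],[0,0,0],-1],
    [[-0.775,0.337,0.06],[0,0,0],-1],
    [[-0.775,0.337,0.12],[0,0,0],-1],
    [[-0.775,0.337,0.18],[0,0,0],-1],
    [[-0.775,0.337,0.18],[0,0,0],-1],
    [[-0.775,0.337,0.18],[0,0,0],-1],
    [[-0.775,0.337,0.18],[0,0,0],-1],
  ],
)

```text
t: 14.88
ee_pos: [590.6, -267.9, 287.9]
orientation: [2.298, 2.139, -0.001]
ft_force: [-0.1, -1.1, -2.8]
width: 32.0
grasp_force: 30.0
```

Request:
step_arm(
  deltas=[
    [[-0.02,0,0],[0,0,0],-1],
    [[-0.02,0,0],[0,0,0],-1],
    [[-0.02,0,0],[0,0,0],0.4],
    [[-0.02,0,0],[0,0,0],0.4],
    [[-0.02,0,0],[0,0,0],0.4],
    [[-0.02,0,0],[0,0,0],0.4],
    [[-0.02,0,0],[0,0,0],0.4],
    [[-0.02,0,-0.1],[0,0,0],0.4],
    [[0,0,-0.2],[0,0,0],0.4],
    [[0.12,0,-0.22],[0,0,0],0.4],
    [[0.25,0,-0.22],[0,0,0],0.4],
    [[0.38,0,-0.22],[0,0,0],0.4],
    [[0.51,0,-0.22],[0,0,0],0.4],
    [[0.64,0,-0.22],[0,0,0],0.4],
    [[0.77,0,-0.22],[0,0,0],0.4],
    [[0.9,0,-0.22],[0,0,0],0.4],
  ],
)

```text
t: 16.22
ee_pos: [609.8, 3.4, 352.0]
orientation: [2.3, 2.14, -0.002]
ft_force: [0.8, -0.5, 1.0]
width: 61.3
grasp_force: 0.0
```

```bash
python3 - <<'E'
from workcell import *
from h import *
B=dict(box=(350,660,-60,480))
S=get_image("scene");show(S,**B);print();D=get_image("side");show(D,**B)
E
python3 fk.py 557 258 67
```

```text
[476. 376.] axis 99 size [79. 43.] px [382. 216.]
[504.  97.] axis 81 size [36. 34.] px [293. 229.]
[554. 260.] axis 159 size [83. 32.] px [349. 240.]
[609. 345.] axis 30 size [79. 42.] px [380. 253.]

[608. 345.] axis 40 size [87. 43.] px [336. 189.]
[478. 379.] axis 95 size [90. 36.] px [303. 192.]
[559. 257.] axis 158 size [77. 54.] px [333. 206.]
[610.    6.5 351.9] 61.65889682507617 0.0
plan [557.0, 258.0, 120] 67.0 d [ 0.8243 -0.2318  0.7736] r [-2.000e-04 -5.000e-04 -8.241e-01] rows 9.9
plan [557.0, 258.0, 5] 67.0 d [ 0.8242 -0.2315  1.1569] r [-2.000e-04 -5.000e-04 -8.241e-01] rows 10.4
```

Request:
step_arm(
  deltas=[
    [[0.12,-0.02,0],[0,0,-0.08],0.4],
    [[0.24,-0.05,0],[0,0,-0.16],0.4],
    [[0.36,-0.08,0],[0,0,-0.24],0.4],
    [[0.48,-0.11,0],[0,0,-0.32],0.4],
    [[0.6,-0.15,0.05],[0,0,-0.4],0.4],
    [[0.7,-0.19,0.12],[0,0,-0.48],0.4],
    [[0.78,-0.22,0.2],[0,0,-0.56],0.4],
    [[0.815,-0.23,0.3],[0,0,-0.64],0.4],
    [[0.815,-0.231,0.42],[0,0,-0.72],0.4],
    [[0.815,-0.231,0.54],[0,0,-0.8],0.4],
    [[0.815,-0.231,0.66],[0,0,-0.824],0.4],
    [[0.815,-0.231,0.76],[0,0,-0.824],0.4],
    [[0.815,-0.231,0.76],[0,0,-0.824],0.4],
    [[0.815,-0.231,0.76],[0,0,-0.824],0.4],
  ],
)

```text
t: 17.48
ee_pos: [557.6, 249.3, 122.6]
orientation: [-0.635, -3.073, 0.005]
ft_force: [-0.0, 0.1, 1.2]
width: 61.3
grasp_force: 0.0
```

```bash
python3 fk.py 557 258 67
```

```text
[557.6 249.3 122.6] 61.295438333649045 0.0
plan [557.0, 258.0, 120] 67.0 d [0.0133 0.026  0.0085] r [-0.0025 -0.0018 -0.004 ] rows 0.2
plan [557.0, 258.0, 5] 67.0 d [0.0122 0.0275 0.3918] r [-0.0025 -0.0018 -0.004 ] rows 2.8
```

Request:
step_arm(
  deltas=[
    [[0.012,0.027,0.12],[-0.002,-0.002,-0.004],0.4],
    [[0.012,0.027,0.25],[-0.002,-0.002,-0.004],0.4],
    [[0.012,0.027,0.385],[-0.002,-0.002,-0.004],0.4],
    [[0.012,0.027,0.385],[-0.002,-0.002,-0.004],0.4],
    [[0.012,0.027,0.385],[-0.002,-0.002,-0.004],-1],
    [[0.012,0.027,0.385],[-0.002,-0.002,-0.004],-1],
    [[0.012,0.027,0.385],[-0.002,-0.002,-0.004],-1],
    [[0.012,0.027,0.385],[-0.002,-0.002,-0.004],-1],
    [[0.012,0.027,0.385],[-0.002,-0.002,-0.004],-1],
    [[0.012,0.027,0.385],[-0.002,-0.002,-0.004],-1],
    [[0.012,0.027,0.385],[-0.002,-0.002,-0.004],-1],
    [[0.012,0.027,0.385],[-0.002,-0.002,-0.004],-1],
    [[0.012,0.027,0.26],[-0.002,-0.002,-0.004],-1],
    [[0.012,0.027,0.13],[-0.002,-0.002,-0.004],-1],
    [[0.012,0.027,0],[-0.002,-0.002,-0.004],-1],
    [[0.012,0.027,-0.13],[-0.002,-0.002,-0.004],-1],
    [[0.012,0.027,-0.26],[-0.002,-0.002,-0.004],-1],
    [[0.012,0.027,-0.39],[-0.002,-0.002,-0.004],-1],
    [[0.012,0.027,-0.52],[-0.002,-0.002,-0.004],-1],
    [[0.012,0.027,-0.65],[-0.002,-0.002,-0.004],-1],
  ],
)

```text
t: 19.15
ee_pos: [557.4, 258.8, 321.3]
orientation: [0.625, 3.075, 0.002]
ft_force: [1.2, 0.3, -3.2]
width: 32.0
grasp_force: 30.0
```

```bash
python3 port.py
```

```text
[557.4 258.8 321.3] 32.044377913959735 29.987005814909935
plan [590, -274, 345] -4.15 d [-0.7933 -1.5926 -0.08  ] r [2.500e-03 8.000e-04 8.283e-01] rows 12.8
plan [590, -274, 285] -4.15 d [-0.7927 -1.593   0.12  ] r [2.500e-03 8.000e-04 8.283e-01] rows 12.8
```

Request:
step_arm(
  deltas=[
    [[-0.04,-0.08,-0.06],[0,0,0.08],-1],
    [[-0.1,-0.2,-0.07],[0,0,0.16],-1],
    [[-0.16,-0.32,-0.07],[0,0,0.24],-1],
    [[-0.22,-0.44,-0.07],[0,0,0.32],-1],
    [[-0.28,-0.56,-0.07],[0,0,0.4],-1],
    [[-0.34,-0.68,-0.07],[0,0,0.48],-1],
    [[-0.4,-0.8,-0.07],[0,0,0.56],-1],
    [[-0.46,-0.92,-0.07],[0,0,0.64],-1],
    [[-0.48,-0.97,-0.07],[0,0,0.72],-1],
    [[-0.48,-0.97,-0.07],[0.002,0,0.8],-1],
    [[-0.48,-0.97,-0.07],[0.002,0,0.828],-1],
  ],
)

```text
t: 20.07
ee_pos: [576.5, -66.6, 339.9]
orientation: [2.309, 2.129, -0.0]
ft_force: [-0.0, 0.0, -2.5]
width: 31.8
grasp_force: 30.0
```

```bash
python3 port.py
```

```text
[576.5 -66.6 339.9] 31.82184360442386 29.98734299093485
plan [590, -274, 345] -4.15 d [-0.6855  0.1009 -0.0163] r [ 0.0005  0.0006 -0.0057] rows 5.0
plan [590, -274, 285] -4.15 d [-0.6853  0.1008  0.1837] r [ 0.0005  0.0006 -0.0057] rows 5.2
```

Request:
step_arm(
  deltas=[
    [[-0.12,0.02,0],[0,0,-0.005],-1],
    [[-0.25,0.04,0],[0,0,-0.005],-1],
    [[-0.38,0.06,0],[0,0,-0.005],-1],
    [[-0.51,0.08,0],[0,0,-0.005],-1],
    [[-0.62,0.095,0],[0,0,-0.005],-1],
    [[-0.69,0.1,0],[0,0,-0.005],-1],
    [[-0.69,0.1,0.06],[0,0,-0.005],-1],
    [[-0.69,0.1,0.12],[0,0,-0.005],-1],
    [[-0.69,0.1,0.18],[0,0,-0.005],-1],
    [[-0.69,0.1,0.18],[0,0,-0.005],-1],
    [[-0.69,0.1,0.18],[0,0,-0.005],-1],
    [[-0.69,0.1,0.18],[0,0,-0.005],-1],
  ],
)

```text
t: 21.07
ee_pos: [592.6, -273.6, 287.0]
orientation: [2.29, 2.147, 0.001]
ft_force: [0.4, -0.1, -2.6]
width: 31.8
grasp_force: 30.0
```

Request:
step_arm(
  deltas=[
    [[0,-0.008,0],[0,0,0],-1],
    [[0,-0.008,0],[0,0,0],0.4],
    [[0,-0.008,0],[0,0,0],0.4],
    [[0,-0.008,0],[0,0,0],0.4],
    [[0,-0.008,0],[0,0,0],0.4],
    [[0,-0.008,0],[0,0,0],0.4],
    [[0,-0.008,0],[0,0,0],0.4],
    [[0,-0.008,-0.1],[0,0,0],0.4],
    [[0,-0.008,-0.2],[0,0,0],0.4],
    [[0.12,-0.02,-0.22],[0,0,0],0.4],
    [[0.25,-0.04,-0.22],[0,0,0],0.4],
    [[0.38,-0.06,-0.22],[0,0,0],0.4],
    [[0.51,-0.08,-0.22],[0,0,0],0.4],
    [[0.64,-0.1,-0.22],[0,0,0],0.4],
    [[0.77,-0.13,-0.22],[0,0,0],0.4],
    [[0.9,-0.16,-0.22],[0,0,0],0.4],
  ],
)

```text
t: 22.4
ee_pos: [561.2, 0.7, 351.5]
orientation: [2.291, 2.148, 0.0]
ft_force: [1.9, 0.8, 0.1]
width: 61.6
grasp_force: 0.0
```

```bash
cat > look.py <<'E'
from workcell import *
from h import *
B=dict(box=(350,660,-60,480))
S=get_image("scene");show(S,**B);print();D=get_image("side");show(D,**B)
cv2.imwrite("pics/"+sys.argv[1],np.hstack([cv2.resize(S["pixels"][200:320,0:240,::-1],(400,200)),cv2.resize(D["pixels"][200:350,350:550,::-1],(400,300))[50:250]]))
E
python3 look.py d3.png; python3 fk.py 477 378 7
```

```text
[476. 377.] axis 99 size [80. 43.] px [382. 216.]
[504.  97.] axis 98 size [36. 33.] px [293. 229.]
[609. 345.] axis 30 size [79. 42.] px [380. 253.]

[608. 345.] axis 42 size [88. 43.] px [336. 189.]
[478. 379.] axis 95 size [89. 36.] px [303. 192.]
[560.8   3.6 351.6] 61.36260862090492 0.0
plan [477.0, 378.0, 120] 7.0 d [ 1.2289 -0.3533  0.7725] r [ 0.0003 -0.0004 -0.1211] rows 10.7
plan [477.0, 378.0, 5] 7.0 d [ 1.2287 -0.3535  1.1558] r [ 0.0003 -0.0004 -0.1211] rows 12.4
```

View pics/d3.png

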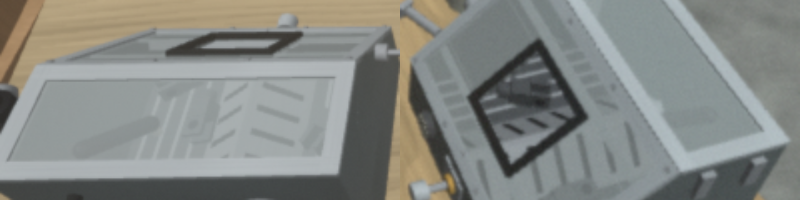

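One fork is visible through the port at (528,88), resting low on the ridge's +y side. It's well below the rim, so I'll drop the next ones slightly to −y.

Request:
step_arm(
  deltas=[
    [[0.12,-0.03,0],[0,0,-0.06],0.4],
    [[0.25,-0.07,0],[0,0,-0.121],0.4],
    [[0.38,-0.11,0],[0,0,-0.121],0.4],
    [[0.51,-0.15,0],[0,0,-0.121],0.4],
    [[0.64,-0.19,0.02],[0,0,-0.121],0.4],
    [[0.76,-0.23,0.06],[0,0,-0.121],0.4],
    [[0.88,-0.27,0.1],[0,0,-0.121],0.4],
    [[0.98,-0.31,0.16],[0,0,-0.121],0.4],
    [[0.98,-0.353,0.28],[0,0,-0.121],0.4],
    [[0.98,-0.353,0.4],[0,0,-0.121],0.4],
    [[0.98,-0.353,0.5],[0,0,-0.121],0.4],
    [[0.98,-0.353,0.5],[0,0,-0.121],0.4],
  ],
)

```text
t: 23.5
ee_pos: [472.1, 296.7, 195.4]
orientation: [-2.086, -2.346, 0.016]
ft_force: [-1.2, -0.9, -0.0]
width: 61.3
grasp_force: 0.0
```

```bash
python3 fk.py 477 378 7
```

```text
[472.1 296.7 195.4] 61.30372904934647 0.0
plan [477.0, 378.0, 120] 7.0 d [0.2685 0.0501 0.2495] r [-0.0058  0.0036 -0.0033] rows 2.7
plan [477.0, 378.0, 5] 7.0 d [0.2706 0.0534 0.6328] r [-0.0058  0.0036 -0.0033] rows 5.0
```

Request:
step_arm(
  deltas=[
    [[0.12,0.02,0.02],[-0.005,0.003,-0.003],0.4],
    [[0.24,0.04,0.07],[-0.005,0.003,-0.003],0.4],
    [[0.268,0.047,0.18],[-0.005,0.003,-0.003],0.4],
    [[0.268,0.047,0.3],[-0.005,0.003,-0.003],0.4],
    [[0.268,0.047,0.42],[-0.005,0.003,-0.003],0.4],
    [[0.268,0.047,0.54],[-0.005,0.003,-0.003],0.4],
    [[0.268,0.047,0.63],[-0.005,0.003,-0.003],0.4],
    [[0.268,0.047,0.63],[-0.005,0.003,-0.003],0.4],
    [[0.268,0.047,0.63],[-0.005,0.003,-0.003],-1],
    [[0.268,0.047,0.63],[-0.005,0.003,-0.003],-1],
    [[0.268,0.047,0.63],[-0.005,0.003,-0.003],-1],
    [[0.268,0.047,0.63],[-0.005,0.003,-0.003],-1],
    [[0.268,0.047,0.63],[-0.005,0.003,-0.003],-1],
    [[0.268,0.047,0.63],[-0.005,0.003,-0.003],-1],
    [[0.268,0.047,0.63],[-0.005,0.003,-0.003],-1],
    [[0.268,0.047,0.63],[-0.005,0.003,-0.003],-1],
    [[0.268,0.047,0.5],[-0.005,0.003,-0.003],-1],
    [[0.268,0.047,0.37],[-0.005,0.003,-0.003],-1],
    [[0.268,0.047,0.24],[-0.005,0.003,-0.003],-1],
    [[0.268,0.047,0.11],[-0.005,0.003,-0.003],-1],
  ],
)

```text
t: 25.17
ee_pos: [479.3, 380.1, 169.9]
orientation: [2.08, 2.35, 0.012]
ft_force: [0.9, 0.7, -4.2]
width: 32.1
grasp_force: 30.0
```

```bash
sed -i 's/-274,/-280,/g' port.py; python3 port.py
```

```text
[479.3 380.1 169.9] 32.084483332335545 29.97288018465042
plan [590, -280, 345] -4.15 d [-2.227  0.104 -0.59 ] r [ 0.0049 -0.0026  0.1294] rows 16.6
plan [590, -280, 285] -4.15 d [-2.2276  0.1024 -0.39  ] r [ 0.0049 -0.0026  0.1294] rows 16.3
```

Request:
step_arm(
  deltas=[
    [[0,0,-0.13],[0,0,0.06],-1],
    [[-0.02,0,-0.26],[0,0,0.129],-1],
    [[-0.09,0,-0.37],[0,0,0.129],-1],
    [[-0.18,0.01,-0.47],[0.004,-0.002,0.129],-1],
    [[-0.29,0.015,-0.53],[0.004,-0.002,0.129],-1],
    [[-0.41,0.02,-0.56],[0.004,-0.002,0.129],-1],
    [[-0.54,0.025,-0.56],[0.004,-0.002,0.129],-1],
    [[-0.67,0.03,-0.56],[0.004,-0.002,0.129],-1],
    [[-0.8,0.035,-0.56],[0.004,-0.002,0.129],-1],
    [[-0.93,0.04,-0.56],[0.004,-0.002,0.129],-1],
    [[-0.99,0.045,-0.56],[0.004,-0.002,0.129],-1],
  ],
)

```text
t: 26.08
ee_pos: [527.4, 82.6, 335.5]
orientation: [2.301, 2.137, 0.002]
ft_force: [0.7, 0.3, -2.5]
width: 32.0
grasp_force: 30.0
```

```bash
python3 port.py
```

```text
[527.4  82.6 335.5] 32.01287063327439 29.97342824935913
plan [590, -280, 345] -4.15 d [-1.1901  0.2975 -0.031 ] r [ 0.0014  0.0001 -0.001 ] rows 8.8
plan [590, -280, 285] -4.15 d [-1.1901  0.2971  0.169 ] r [ 0.0014  0.0001 -0.001 ] rows 8.9
```

Request:
step_arm(
  deltas=[
    [[-0.12,0.03,-0.03],[0.001,0,0],-1],
    [[-0.25,0.06,-0.03],[0.001,0,0],-1],
    [[-0.38,0.095,-0.03],[0.001,0,0],-1],
    [[-0.51,0.13,-0.03],[0.001,0,0],-1],
    [[-0.64,0.16,-0.03],[0.001,0,0],-1],
    [[-0.77,0.19,-0.03],[0.001,0,0],-1],
    [[-0.9,0.225,-0.03],[0.001,0,0],-1],
    [[-0.98,0.26,-0.03],[0.001,0,0],-1],
    [[-0.98,0.295,-0.03],[0.001,0,0],-1],
    [[-0.98,0.295,-0.03],[0.001,0,0],-1],
  ],
)

```text
t: 26.92
ee_pos: [595.7, -214.4, 343.5]
orientation: [-2.302, -2.137, -0.002]
ft_force: [-0.9, -0.1, -4.7]
width: 31.8
grasp_force: 30.0
```

```bash
python3 port.py
```

```text
[ 595.7 -214.4  343.5] 31.787361598683532 29.97342824935913
plan [590, -280, 345] -4.15 d [-0.2195 -0.0026 -0.0053] r [ 0.0003 -0.0011 -0.0013] rows 1.6
plan [590, -280, 285] -4.15 d [-0.2198 -0.0027  0.1947] r [ 0.0003 -0.0011 -0.0013] rows 2.1
```

Request:
step_arm(
  deltas=[
    [[-0.12,-0.003,0],[0,0,0],-1],
    [[-0.215,-0.003,0],[0,0,0],-1],
    [[-0.215,-0.003,0.06],[0,0,0],-1],
    [[-0.215,-0.003,0.12],[0,0,0],-1],
    [[-0.215,-0.003,0.185],[0,0,0],-1],
    [[-0.215,-0.003,0.185],[0,0,0],-1],
    [[-0.215,-0.003,0.185],[0,0,0],-1],
    [[-0.215,-0.003,0.185],[0,0,0],-1],
  ],
)

```text
t: 27.58
ee_pos: [589.9, -276.5, 289.4]
orientation: [2.299, 2.141, 0.002]
ft_force: [0.7, 0.9, -3.8]
width: 31.2
grasp_force: 30.0
```

Good. I'll release and head towards E.

Request:
step_arm(
  deltas=[
    [[-0.01,0,0.01],[0,0,0],-1],
    [[-0.01,0,0.01],[0,0,0],0.4],
    [[-0.01,0,0.01],[0,0,0],0.4],
    [[-0.01,0,0.01],[0,0,0],0.4],
    [[-0.01,0,0.01],[0,0,0],0.4],
    [[-0.01,0,0.01],[0,0,0],0.4],
    [[-0.01,0,0.01],[0,0,0],0.4],
    [[-0.01,0,-0.1],[0,0,0],0.4],
    [[0,0,-0.2],[0,0,0],0.4],
    [[0.12,0,-0.22],[0,0,0],0.4],
    [[0.25,0,-0.22],[0,0,0],0.4],
    [[0.38,0,-0.22],[0,0,0],0.4],
    [[0.51,0,-0.22],[0,0,0],0.4],
    [[0.64,0,-0.22],[0,0,0],0.4],
    [[0.77,0,-0.22],[0,0,0],0.4],
    [[0.9,0,-0.22],[0,0,0],0.4],
  ],
)

```text
t: 28.92
ee_pos: [608.7, -6.2, 354.8]
orientation: [-2.3, -2.139, -0.002]
ft_force: [0.1, 0.0, -0.8]
width: 61.5
grasp_force: 0.0
```

```bash
python3 look.py d4.png; python3 fk.py 608 345 -55
```

```text
[504.  97.] axis 120 size [35. 34.] px [293. 229.]
[608. 345.] axis 30 size [79. 42.] px [380. 253.]

[608. 346.] axis 40 size [87. 42.] px [336. 189.]
[609.   -3.1 354.7] 61.715886352457915 0.0
plan [608.0, 345.0, 120] -55.0 d [ 1.1552 -0.0809  0.7856] r [-0.0007 -0.0019  0.5954] rows 10.1
plan [608.0, 345.0, 5] -55.0 d [ 1.154 -0.081  1.169] r [-0.0007 -0.0019  0.5954] rows 11.8
```

View pics/d4.png

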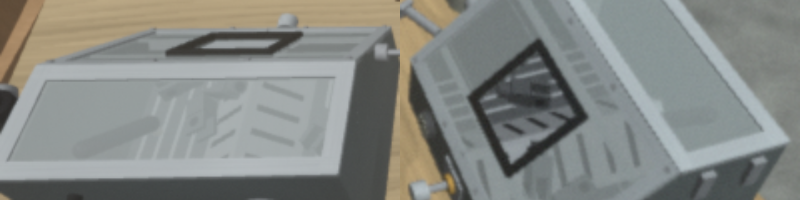

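```bash
python3 - <<'E'
from h import *
S=dict(np.load("scene0.npz"));D=dict(np.load("side0.npz"))
for z in range(0,120,15): print(z,ray(S,[[351.7,276.4]],z)[0].round(),ray(D,[[370.2,187.8]],z)[0].round())
E
```

```text
0 [667. 253.   0.] [751. 318.   0.]
15 [674. 251.  15.] [743. 303.  15.]
30 [682. 248.  30.] [735. 289.  30.]
45 [689. 246.  45.] [727. 274.  45.]
60 [697. 244.  60.] [719. 259.  60.]
75 [704. 241.  75.] [711. 244.  75.]
90 [712. 239.  90.] [703. 230.  90.]
105 [719. 236. 105.] [695. 215. 105.]
```

The jar's top is at about (707,241,80) and the body's nearest edge stays about 25 mm clear of it, so I'll go for E.

Request:
step_arm(
  deltas=[
    [[0.12,-0.01,0],[0,0,0.08],0.4],
    [[0.25,-0.02,0],[0,0,0.16],0.4],
    [[0.38,-0.03,0],[0,0,0.24],0.4],
    [[0.51,-0.04,0],[0,0,0.32],0.4],
    [[0.64,-0.05,0],[0,0,0.4],0.4],
    [[0.77,-0.06,0],[0,0,0.48],0.4],
    [[0.9,-0.07,0.03],[0,0,0.56],0.4],
    [[0.99,-0.08,0.1],[0,0,0.595],0.4],
    [[0.99,-0.08,0.22],[0,0,0.595],0.4],
    [[0.99,-0.08,0.34],[0,0,0.595],0.4],
    [[0.99,-0.08,0.45],[0,0,0.595],0.4],
    [[0.99,-0.08,0.45],[0,0,0.595],0.4],
    [[0.99,-0.08,0.45],[0,0,0.595],0.4],
  ],
)

```text
t: 30.1
ee_pos: [605.7, 289.2, 218.5]
orientation: [-2.998, -0.937, 0.005]
ft_force: [-0.1, -1.0, 1.4]
width: 61.5
grasp_force: 0.0
```

```bash
python3 fk.py 608 345 -55
```

```text
[605.7 289.2 218.5] 61.52654062843985 0.0
plan [608.0, 345.0, 120] -55.0 d [ 0.1134 -0.148   0.3284] r [-0.0012  0.0021 -0.0033] rows 2.7
plan [608.0, 345.0, 5] -55.0 d [ 0.1146 -0.1474  0.7117] r [-0.0012  0.0021 -0.0033] rows 5.3
```

Request:
step_arm(
  deltas=[
    [[0.06,-0.08,0.03],[0,0.002,-0.003],0.4],
    [[0.113,-0.147,0.1],[0,0.002,-0.003],0.4],
    [[0.113,-0.147,0.22],[0,0.002,-0.003],0.4],
    [[0.113,-0.147,0.34],[0,0.002,-0.003],0.4],
    [[0.113,-0.147,0.46],[0,0.002,-0.003],0.4],
    [[0.113,-0.147,0.58],[0,0.002,-0.003],0.4],
    [[0.113,-0.147,0.705],[0,0.002,-0.003],0.4],
    [[0.113,-0.147,0.705],[0,0.002,-0.003],0.4],
    [[0.113,-0.147,0.705],[0,0.002,-0.003],-1],
    [[0.113,-0.147,0.705],[0,0.002,-0.003],-1],
    [[0.113,-0.147,0.705],[0,0.002,-0.003],-1],
    [[0.113,-0.147,0.705],[0,0.002,-0.003],-1],
    [[0.113,-0.147,0.705],[0,0.002,-0.003],-1],
    [[0.113,-0.147,0.705],[0,0.002,-0.003],-1],
    [[0.113,-0.147,0.705],[0,0.002,-0.003],-1],
    [[0.113,-0.147,0.705],[0,0.002,-0.003],-1],
    [[0.113,-0.147,0.58],[0,0.002,-0.003],-1],
    [[0.113,-0.147,0.45],[0,0.002,-0.003],-1],
    [[0.113,-0.147,0.32],[0,0.002,-0.003],-1],
    [[0.113,-0.147,0.19],[0,0.002,-0.003],-1],
  ],
)

```text
t: 31.77
ee_pos: [608.3, 345.4, 164.6]
orientation: [-2.994, -0.944, -0.003]
ft_force: [1.3, 0.4, -4.7]
width: 32.0
grasp_force: 29.9
```

```bash
python3 port.py
```

```text
[608.3 345.4 164.6] 31.963766702859388 29.892720356583595
plan [590, -280, 345] -4.15 d [-1.244   1.6719 -0.6067] r [-0.     -0.0021 -0.5917] rows 15.6
plan [590, -280, 285] -4.15 d [-1.2445  1.6722 -0.4067] r [-0.     -0.0021 -0.5917] rows 15.3
```

Request:
step_arm(
  deltas=[
    [[0,0,-0.13],[0,0,-0.08],-1],
    [[0,0,-0.26],[0,0,-0.16],-1],
    [[0,0,-0.39],[0,0,-0.24],-1],
    [[0,0,-0.5],[0,0,-0.32],-1],
    [[-0.04,0.06,-0.58],[0,0,-0.4],-1],
    [[-0.12,0.16,-0.58],[0,0,-0.48],-1],
    [[-0.2,0.27,-0.58],[0,0,-0.56],-1],
    [[-0.28,0.376,-0.58],[0,0,-0.592],-1],
    [[-0.36,0.48,-0.58],[0,0,-0.592],-1],
    [[-0.44,0.59,-0.58],[0,0,-0.592],-1],
    [[-0.52,0.7,-0.58],[0,0,-0.592],-1],
    [[-0.6,0.805,-0.58],[0,0,-0.592],-1],
    [[-0.68,0.91,-0.58],[0,0,-0.592],-1],
    [[-0.73,0.98,-0.58],[0,0,-0.592],-1],
    [[-0.73,0.98,-0.58],[0,0,-0.592],-1],
  ],
)

```text
t: 33.02
ee_pos: [596.9, -26.0, 336.0]
orientation: [2.304, 2.135, 0.004]
ft_force: [-0.0, 0.1, -4.3]
width: 31.8
grasp_force: 29.9
```

```bash
python3 port.py
```

```text
[596.9 -26.  336. ] 31.803758677306114 29.892466217279434
plan [590, -280, 345] -4.15 d [-0.8461  0.0418 -0.0311] r [ 0.0013 -0.0009 -0.0026] rows 6.1
plan [590, -280, 285] -4.15 d [-0.8463  0.0414  0.1689] r [ 0.0013 -0.0009 -0.0026] rows 6.2
```

Request:
step_arm(
  deltas=[
    [[-0.12,0.005,-0.03],[0.001,0,-0.003],-1],
    [[-0.25,0.01,-0.03],[0.001,0,-0.003],-1],
    [[-0.38,0.02,-0.03],[0.001,0,-0.003],-1],
    [[-0.51,0.025,-0.03],[0.001,0,-0.003],-1],
    [[-0.64,0.03,-0.03],[0.001,0,-0.003],-1],
    [[-0.76,0.04,-0.03],[0.001,0,-0.003],-1],
    [[-0.845,0.041,-0.03],[0.001,0,-0.003],-1],
    [[-0.845,0.041,0.05],[0.001,0,-0.003],-1],
    [[-0.845,0.041,0.11],[0.001,0,-0.003],-1],
    [[-0.845,0.041,0.165],[0.001,0,-0.003],-1],
    [[-0.845,0.041,0.165],[0.001,0,-0.003],-1],
    [[-0.845,0.041,0.165],[0.001,0,-0.003],-1],
    [[-0.845,0.041,0.165],[0.001,0,-0.003],-1],
  ],
)

```text
t: 34.1
ee_pos: [592.5, -274.5, 286.7]
orientation: [-2.294, -2.145, -0.006]
ft_force: [0.1, 0.5, -3.7]
width: 31.9
grasp_force: 29.9
```

Request:
step_arm(
  deltas=[
    [[-0.02,-0.006,0],[0,0,0],-1],
    [[-0.02,-0.006,0],[0,0,0],-1],
    [[-0.02,-0.006,0],[0,0,0],0.4],
    [[-0.02,-0.006,0],[0,0,0],0.4],
    [[-0.02,-0.006,0],[0,0,0],0.4],
    [[-0.02,-0.006,0],[0,0,0],0.4],
    [[-0.02,-0.006,0],[0,0,0],0.4],
    [[-0.02,-0.006,0],[0,0,0],0.4],
    [[-0.02,0,-0.1],[0,0,0],0.4],
    [[0,0,-0.2],[0,0,0],0.4],
    [[0.12,0,-0.22],[0,0,0],0.7],
    [[0.25,0,-0.22],[0,0,0],1],
    [[0.38,0,-0.22],[0,0,0],1],
    [[0.51,0,-0.22],[0,0,0],1],
    [[0.64,0,-0.22],[0,0,0],1],
    [[0.77,0,-0.22],[0,0,0],1],
    [[0.9,0,-0.22],[0,0,0],1],
    [[0.98,0,-0.22],[0,0,0],1],
  ],
)

```text
t: 35.6
ee_pos: [611.6, 21.8, 352.7]
orientation: [-2.292, -2.146, -0.006]
ft_force: [-0.7, 0.6, 0.7]
width: 88.0
grasp_force: 0.0
```

```bash
python3 - <<'E'
from workcell import *
from h import *
S=get_image("scene");D=get_image("side")
cv2.imwrite("pics/e.png",np.hstack([cv2.resize(S["pixels"][130:330,0:420,::-1],(400,190)),cv2.resize(D["pixels"][200:350,350:550,::-1],(400,300),interpolation=3)[50:240]]))
o=get_obs();print(o["ee_pos"]);plan(o,[627.5,103.5,255],-4.15);plan(o,[627.5,103.5,176.5],-4.15)
E
```

```text
[611.78671163  21.9594465  352.56601733]
plan [627.5, 103.5, 255] -4.15 d [0.2732 0.0348 0.3264] r [ 0.0006 -0.0028  0.0062] rows 3.1
plan [627.5, 103.5, 176.5] -4.15 d [0.2721 0.0346 0.5881] r [ 0.0006 -0.0028  0.0062] rows 4.7
```

View pics/e.png

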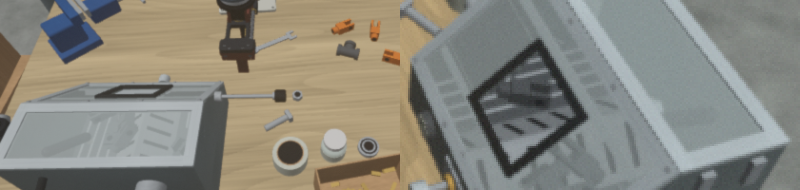

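All five forks are off the bench and the port is clear. The other hardware is untouched. Next I'll grip the shutter knob again.

Request:
step_arm(
  deltas=[
    [[0.1,0.012,0.03],[0,-0.003,0.006],1],
    [[0.2,0.025,0.07],[0,-0.003,0.006],1],
    [[0.262,0.035,0.15],[0,-0.003,0.006],1],
    [[0.262,0.035,0.26],[0,-0.003,0.006],1],
    [[0.262,0.035,0.37],[0,-0.003,0.006],1],
    [[0.262,0.035,0.48],[0,-0.003,0.006],1],
    [[0.262,0.035,0.585],[0,-0.003,0.006],1],
    [[0.262,0.035,0.585],[0,-0.003,0.006],1],
    [[0.262,0.035,0.585],[0,-0.003,0.006],-1],
    [[0.262,0.035,0.585],[0,-0.003,0.006],-1],
    [[0.262,0.035,0.585],[0,-0.003,0.006],-1],
    [[0.262,0.035,0.585],[0,-0.003,0.006],-1],
    [[0.262,0.035,0.585],[0,-0.003,0.006],-1],
    [[0.262,0.035,0.585],[0,-0.003,0.006],-1],
    [[0.262,0.035,0.585],[0,-0.003,0.006],-1],
    [[0.262,0.035,0.585],[0,-0.003,0.006],-1],
    [[0.262,0.035,0.585],[0,-0.003,0.006],-1],
    [[0.262,0.035,0.585],[0,-0.003,0.006],-1],
    [[0.262,0.035,0.585],[0,-0.003,0.006],-1],
    [[0.262,0.035,0.585],[0,-0.003,0.006],-1],
  ],
)

```text
t: 37.37
ee_pos: [626.6, 96.7, 177.4]
orientation: [-2.304, -2.135, 0.003]
ft_force: [-5.3, 0.1, 5.2]
width: 33.8
grasp_force: 30.0
```

Request:
step_arm(
  deltas=[
    [[-0.06,0,0],[0,0,0],-1],
    [[-0.12,0,0],[0,0,0],-1],
    [[-0.18,0,0],[0,0,0],-1],
    [[-0.24,0,0],[0,0,0],-1],
    [[-0.3,0,0],[0,0,0],-1],
    [[-0.36,0,0],[0,0,0],-1],
    [[-0.4,0,0],[0,0,0],-1],
    [[-0.41,0,0],[0,0,0],-1],
    [[-0.41,0,0],[0,0,0],-1],
    [[-0.41,0,0],[0,0,0],-1],
    [[-0.41,0,0],[0,0,0],0],
    [[-0.41,0,0],[0,0,0],0],
    [[-0.41,0,0],[0,0,0],0],
    [[-0.41,0,0],[0,0,0],0],
    [[-0.41,0,0],[0,0,0],0],
  ],
)

```text
t: 38.62
ee_pos: [618.5, -25.6, 177.3]
orientation: [2.303, 2.134, 0.0]
ft_force: [-0.4, 0.1, 1.4]
width: 43.6
grasp_force: 0.0
```

```bash
python3 - <<'E'
from workcell import *
o=get_obs();print(o["ee_pos"],o["width"],o["ft_force"])
E
```

```text
[618.50482191 -25.61991235 177.34128572] 43.62528481079992 [-0.36323387  0.09076942  1.43644231]
```

Request:
step_arm(
  deltas=[
    [[0,0,0],[0,0,0],1],
    [[0,0,0],[0,0,0],1],
    [[0,0,0],[0,0,0],1],
    [[0,0,-0.12],[0,0,0],1],
    [[0,0,-0.24],[0,0,0],1],
    [[0,0,-0.37],[0,0,0],1],
    [[0.12,0,-0.37],[0,0,0],1],
    [[0.24,0,-0.37],[0,0,0],1],
    [[0.36,0,-0.37],[0,0,0],1],
    [[0.36,0,-0.37],[0,0,0],1],
  ],
)

```text
t: 39.45
ee_pos: [626.7, 86.9, 288.7]
orientation: [2.301, 2.139, 0.003]
ft_force: [0.6, 0.3, -0.4]
width: 88.1
grasp_force: 0.0
```

```bash
python3 - <<'E'
from workcell import *
from h import *
S=get_image("scene")["pixels"];S0=np.load("scene0.npz")["pixels"]
def kn(p):
    g=p[222:242,225:260].max(2);m=(g<70);m[:, :6]=0
    n,l,s,c=cv2.connectedComponentsWithStats(m.astype(np.uint8));i=1+np.argmax(s[1:,4]);return s[i],c[i]+[225,222]
print(kn(S))
o=get_obs();print(o["ee_pos"]);
plan(o,[442-30,-260,200],86)
D=get_image("side");a=np.vstack([cv2.resize(S[200:260,180:300,::-1],(600,300)),cv2.resize(D["pixels"][230:330,330:530,::-1],(600,300))]);cv2.imwrite("pics/f.png",a)
E
```

```text
(array([ 10,   4,  13,  13, 139], dtype=int32), array([241.02158273, 231.37410072]))
[626.44686315  84.53961823 288.3709918 ]
plan [412, -260, 200] 86 d [-1.1971 -0.6299  0.2947] r [ 2.0000e-04  1.0000e-03 -1.0491e+00] rows 12.6
```

View pics/f.png

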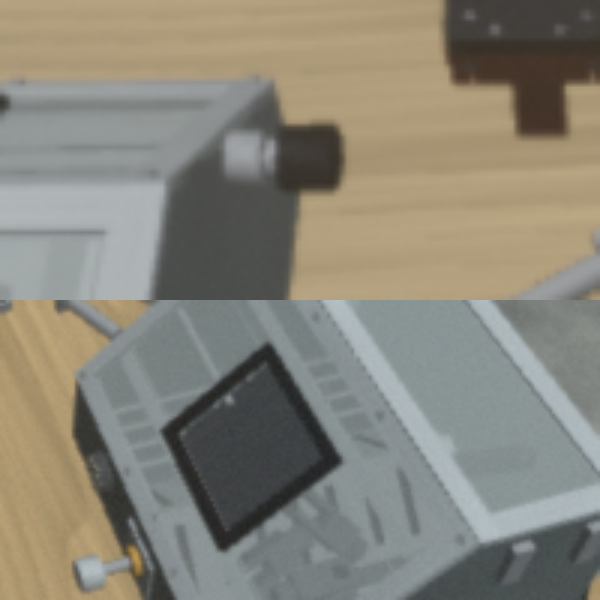

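The shutter is home: the knob is at scene (242,231), as at the start, and the port shows the dark plate. Next is the air valve.

Request:
step_arm(
  deltas=[
    [[-0.03,-0.12,-0.05],[0,0,0.08],1],
    [[-0.07,-0.24,-0.05],[0,0,0.16],1],
    [[-0.13,-0.36,-0.05],[0,0,0.24],1],
    [[-0.2,-0.47,-0.05],[0,0,0.32],1],
    [[-0.28,-0.57,-0.05],[0,0,0.4],1],
    [[-0.37,-0.65,-0.05],[0,0,0.48],1],
    [[-0.48,-0.71,-0.05],[0,0,0.56],1],
    [[-0.6,-0.72,-0.05],[0,0,0.64],1],
    [[-0.72,-0.72,-0.05],[0,0,0.72],1],
    [[-0.84,-0.7,-0.05],[0,0,0.8],1],
    [[-0.95,-0.66,-0.05],[0,0,0.88],1],
    [[-0.95,-0.63,-0.05],[0,0,0.96],1],
    [[-0.95,-0.63,-0.05],[0,0,0.98],1],
    [[-0.95,-0.63,-0.05],[0,0,0.98],1],
  ],
)

```text
t: 40.72
ee_pos: [415.6, -189.6, 303.2]
orientation: [3.14, 0.032, 0.0]
ft_force: [-0.3, 0.1, -0.2]
width: 87.8
grasp_force: 0.0
```

```bash
cat > air.py <<'E'
from workcell import *
from h import *
o=get_obs();print(o["ee_pos"].round(1),o["qpos"].round(2))
plan(o,[440,-260,130],-94.15);plan(o,[440,-260,31],-94.15)
E
python3 air.py
```

```text
[ 415.6 -189.6  303.2] [-0.45  0.07  1.9  -0.    1.17  1.1 ]
plan [440, -260, 130] -94.15 d [0.0767 0.2354 0.5776] r [ 0.0008 -0.      0.0618] rows 4.5
plan [440, -260, 31] -94.15 d [0.0767 0.235  0.9076] r [ 0.0008 -0.      0.0618] rows 6.8
```

Request:
step_arm(
  deltas=[
    [[0.03,0.1,0.05],[0,0,0.06],1],
    [[0.06,0.2,0.1],[0,0,0.062],1],
    [[0.076,0.235,0.2],[0,0,0.062],1],
    [[0.076,0.235,0.33],[0,0,0.062],1],
    [[0.076,0.235,0.46],[0,0,0.062],1],
    [[0.076,0.235,0.57],[0,0,0.062],1],
    [[0.076,0.235,0.57],[0,0,0.062],1],
    [[0.076,0.235,0.57],[0,0,0.062],1],
  ],
)

```text
t: 41.38
ee_pos: [439.4, -257.6, 131.7]
orientation: [-3.139, 0.107, 0.005]
ft_force: [0.2, -0.6, 1.5]
width: 87.9
grasp_force: 0.0
```

```bash
python3 air.py; python3 - <<'E'
from workcell import *
from h import *
W=get_image("wrist");cv2.imwrite("pics/a.png",W["pixels"][:,:,::-1])
print(proj(W,[[442,-260,50],[442,-260,67]]))
E
```

```text
[ 439.4 -257.6  131.7] [-0.55  0.39  1.95 -0.    0.81  1.09]
plan [440, -260, 130] -94.15 d [0.0025 0.0077 0.0056] r [-0.0004  0.002   0.0029] rows 0.1
plan [440, -260, 31] -94.15 d [0.0035 0.008  0.3356] r [-0.0004  0.002   0.0029] rows 2.4
[[324.20615206 205.61442149]
 [324.37354555 213.01403814]]
```

View pics/a.png

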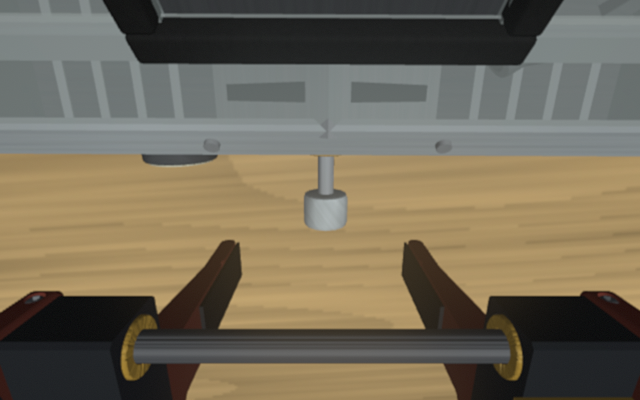

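The air knob is at (325,210), as predicted and centred between the fingers. I'll descend and grip.

Request:
step_arm(
  deltas=[
    [[0.003,0.006,0.11],[0,0.002,0.003],1],
    [[0.003,0.006,0.22],[0,0.002,0.003],1],
    [[0.003,0.006,0.33],[0,0.002,0.003],1],
    [[0.003,0.006,0.335],[0,0.002,0.003],1],
    [[0.003,0.006,0.335],[0,0.002,0.003],-1],
    [[0.003,0.006,0.335],[0,0.002,0.003],-1],
    [[0.003,0.006,0.335],[0,0.002,0.003],-1],
    [[0.003,0.006,0.335],[0,0.002,0.003],-1],
    [[0.003,0.006,0.335],[0,0.002,0.003],-1],
    [[0.003,0.006,0.335],[0,0.002,0.003],-1],
    [[0.003,0.006,0.335],[0,0.002,0.003],-1],
    [[0.003,0.006,0.335],[0,0.002,0.003],-1],
    [[0.003,0.006,0.335],[0,0.002,0.003],-1],
    [[0.003,0.006,0.335],[0,0.002,0.003],-1],
    [[0.003,0.006,0.335],[0,0.002,0.003],-1],
    [[0.003,0.006,0.335],[0,0.002,0.003],-1],
  ],
)

```text
t: 42.77
ee_pos: [441.7, -260.6, 32.2]
orientation: [3.137, -0.115, 0.006]
ft_force: [-2.4, -4.8, 2.6]
width: 33.0
grasp_force: 30.0
```

Request:
step_arm(
  deltas=[
    [[-0.04,0,0],[0,0,0],-1],
    [[-0.08,0,0],[0,0,0],-1],
    [[-0.122,0,0],[0,0,0],-1],
    [[-0.122,0,0],[0,0,0],-1],
    [[-0.122,0,0],[0,0,0],-1],
    [[-0.122,0,0],[0,0,0],-1],
    [[-0.122,0,0],[0,0,0],-1],
    [[-0.122,0,0],[0,0,0],-1],
    [[-0.122,0,0],[0,0,0],-1],
    [[-0.122,0,0],[0,0,0],-1],
    [[-0.122,0,0],[0,0,0],-1],
    [[-0.122,0,0],[0,0,0],-1],
    [[-0.122,0,0],[0,0,0],-1],
    [[-0.122,0,0],[0,0,0],-1],
    [[-0.122,0,0],[0,0,0],-1],
    [[-0.122,0,0],[0,0,0],-1],
    [[-0.122,0,0],[0,0,0],-1],
    [[-0.122,0,0],[0,0,0],-1],
    [[-0.122,0,0],[0,0,0],-1],
    [[-0.122,0,0],[0,0,0],-1],
  ],
)

```text
t: 44.43
ee_pos: [405.0, -257.9, 32.2]
orientation: [3.137, -0.115, 0.006]
ft_force: [-1.2, -5.9, 4.3]
width: 33.6
grasp_force: 30.0
```

Request:
step_arm(
  deltas=[
    [[0,0,0],[0,0,0],-1],
    [[0,0,0],[0,0,0],-1],
    [[0,0,0],[0,0,0],-1],
    [[0,0,0],[0,0,0],-1],
    [[0,0,0],[0,0,0],-1],
    [[0,0,0],[0,0,0],-1],
    [[0,0,0],[0,0,0],-1],
    [[0,0,0],[0,0,0],-1],
    [[0,0,0],[0,0,0],-1],
    [[0,0,0],[0,0,0],-1],
    [[0,0,0],[0,0,0],-1],
    [[0,0,0],[0,0,0],-1],
    [[0,0,0],[0,0,0],-1],
    [[0,0,0],[0,0,0],-1],
    [[0,0,0],[0,0,0],-1],
    [[0,0,0],[0,0,0],-1],
    [[0,0,0],[0,0,0],-1],
    [[0,0,0],[0,0,0],-1],
    [[0,0,0],[0,0,0],-1],
    [[0,0,0],[0,0,0],-1],
  ],
)

```text
t: 46.1
ee_pos: [405.0, -258.0, 32.2]
orientation: [3.137, -0.115, 0.006]
ft_force: [-1.5, -6.0, 4.1]
width: 33.4
grasp_force: 30.0
```

Request:
step_arm(
  deltas=[
    [[0.04,0,0],[0,0,0],-1],
    [[0.08,0,0],[0,0,0],-1],
    [[0.12,0,0],[0,0,0],-1],
    [[0.122,0,0],[0,0,0],-1],
    [[0.122,0,0],[0,0,0],-1],
    [[0.122,0,0],[0,0,0],1],
    [[0.122,0,0],[0,0,0],1],
    [[0.122,0,0],[0,0,0],1],
    [[0.122,0,0],[0,0,0],1],
    [[0.122,0,0],[0,0,0],1],
    [[0.122,0,0],[0,0,0],1],
    [[0.122,0,0],[0,0,0],1],
    [[0.122,0,-0.12],[0,0,0],1],
    [[0.122,0,-0.24],[0,0,0],1],
    [[0.08,0,-0.35],[0,0,0],1],
    [[0,0,-0.45],[0,0,0],1],
    [[0,0,-0.45],[0,0,0],1],
  ],
)

```text
t: 47.52
ee_pos: [404.1, -257.8, 171.5]
orientation: [3.135, -0.115, 0.013]
ft_force: [0.0, -0.3, 0.2]
width: 88.0
grasp_force: 0.0
```

```bash
python3 - <<'E'
from workcell import *
from h import *
W=get_image("wrist");D=get_image("side")
print(proj(W,[[442,-260,50]]),proj(D,[[442,-260,50]]),get_obs()["ft_force"])
cv2.imwrite("pics/z.png",np.hstack([cv2.resize(W["pixels"][:,:,::-1],(400,250)),cv2.resize(D["pixels"][200:350,330:570,::-1],(400,250),interpolation=3)]))
E
```

```text
[[320.05414038 153.46729359]] [[359.93797186 320.00341262]] [-0.17842189  0.56413308  0.41186512]
```

View pics/z.png

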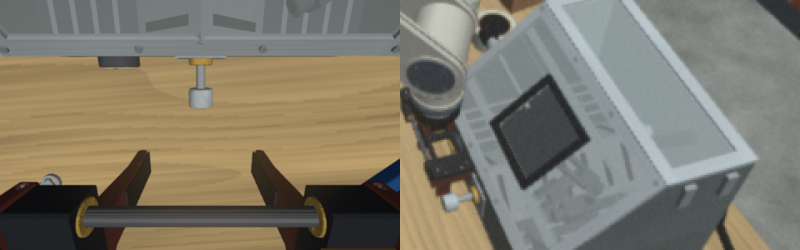

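The air knob is at (321,155) in the wrist view, against a predicted home of (320,153). The port is closed, so I'm handing in.

```bash
python3 -c "
from workcell import *
print(close_job())"
```

```text
the job is handed in; nothing more can be done
None
```

I dropped all five fork heads through the port into the cabinet, pushed the shutter home, held the air out for about three seconds and pushed its knob home, then handed the job in; the hand-in returned no verdict.

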